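# Torque check of the red shunt terminal

## Task

Check that the nut of the red terminal on the sloping console is tight: take the blue-handled break-over torque wrench out of the steel tray, put its ring fully and squarely down over the red terminal's nut, press the handle gently clockwise until it gives way at its joint and hold it so for about a second, without pushing the handle on to its stop and without turning the nut. Then take the wrench off and lay it back flat in the tray, and leave the black terminal's nut and the other things on the bench as they are.

Things in the scene. Friction and masses are not known exactly. Their poses are not given: they have to be found in the camera images.
- wrench_ring (a point): centre of the wrench's steel ring, at half its height; axes as body wrench. Ring: 51 mm across outside, 13 mm high, open six-sided hole 32.5 mm across flats (1.25 mm clear all round the nut). It goes over a nut only with the hexagons matched: wrench x axis along a corner of the nut, i.e. a multiple of 60 degrees from the nut's x axis; on the nut it has about 10 degrees of play each way
- wrench_pivot (a point): the wrench's break-over pivot, 53 mm from the ring's axis toward the handle, at half the handle's height; axes as body wrench (the ring's half)
- wrench_grip (a point): best place to grip on the blue ribbed handle: on its centre line, 118 mm from the ring's axis, 8 mm above the wrench's underside. Axes of the handle: x toward the ring, z out of the upper side, y across the two flat sides to pinch. Handle: 18 mm wide, 16 mm high, from 79 to 172 mm from the ring's axis
- wrench_handle (a joint): break-over angle of the handle, rad. A pre-loaded spring keeps it at 0 (straight) until about 6 N push across the handle at its grip (0.40 N m at the joint); then it gives way with little more force, clearly from 0.1 on, hard stop at 0.5 (0.42 counts as on the stop). Only clockwise seen from the wrench's upper side (tightening). Springs back when let off
- wrench: loose break-over torque wrench, 198 mm long, 0.19 kg: steel ring and shank, blue ribbed handle beyond the joint. Origin on the ring's axis at its underside; x points from the handle to the ring, z out of its upper side, which faces up in the tray and must face outward (up) on the nut. It lies flat in the tray
- red_nut_seat (a point): on the red terminal's nut axis, where wrench_ring lies when the ring is fully down on the nut's flange. z: along the axis out of the panel (28 degrees off vertical, leaning to the console's front), x: to a corner of the hexagon. Brass nut 30 mm across flats; above this point the hexagon reaches 13.5 mm (top 10 mm tapered to 20 mm), a 15 mm stud 21.5 mm. Tight: turns only above 1.8 N m
- red_nut_mark (a point): the blue paint mark on the rim of the red terminal's nut, 19.5 mm from its axis; shows whether the nut has turned
- black_nut_seat (a point): the same point and axes on the like nut of the black terminal, 72 mm beside the red one; which of the two is on the left varies
- black_nut_mark (a point): the blue paint mark on the rim of the black terminal's nut, 19.5 mm from its axis
- console: fixed grey console, black side cheeks, metal front panel sloping at 28 degrees: 168 mm wide (y), 189 deep (x), 127 high behind, 41 in front. Origin under its centre; x to its back (panel faces -x and up). Terminals in the upper half: red and black bosses 61 mm wide, a copper bar up the slope from each. Panel 37.5 mm below the seats along the nut axis, fittings lower down under 12 mm high
- tray: fixed shallow steel tray with a black rubber liner, 180 (x) x 270 (y) mm, rim 14 mm high, liner's top 4 mm above the bench. Origin under its centre
- driver_small: loose small green screwdriver, 124 mm, in front of the console; bystander
- loupe: loose black loupe, 68 mm, left of the console; bystander
- tape_amber: loose roll of amber tape, 64 mm, between console and analyser; bystander
- flux_brush: loose blue flux brush, 178 mm, behind the tray; bystander
- attenuator_1: loose small metal attenuator, 44 mm, beside the tray; bystander

How it is judged:
By the outcome, as a careful person would: the job done as asked, in the order asked, and still so for the second after the job is handed in, with the robot touching nothing.
It also fails if it takes over 72 s, if anything falls off the work surface, if the arm or the gripper's body presses on something with over 40 N, if the wrist force passes 120 N, or if a joint passes its speed limit or range.

## Robot

A 6-joint arm with a two-finger parallel gripper is mounted at the origin on a cart in front of the work surface, level with it; the furniture and walls round the work are solid. World frame = base frame: x ahead of the robot, y to its left, z up, the work surface at z = 0. Lengths are in mm, angles in rad, forces in N, time in s.
With the tool pointing down it reaches from about 400 to 925 mm from the base axis. Payload 12.5 kg.
Tool frame: the origin (TCP) lies at the very end of the fingers, on their centre line; the grasp point (between the pads) lies 19 mm behind it; z points along the fingers, y is the line along which they close (so a half turn about z gives the same grasp; the last joint's range is limited). The gripper opens to 95 mm and grips with 3 to 60 N. Pads are 20 mm wide; open, the fingers measure 119 mm over their backs; the gripper's body (75 mm by 180 mm) begins 59 mm behind the grasp point.
Start: joints at [-1.31, 0.491, 1.559, -0, 1.092, -0.106], TCP at [224.167, -583.434, 214.661] pointing down, gripper open.
Joint ranges: [-3.1, 3.1], [-0.84, 2.19], [0.05, 2.79], [-1.13, 4.28], [0.06, 2.93], [-2.69, 2.69]. Speed limits (rad/s): [2.22, 2.22, 2.79, 3.14, 3.14, 3.14].

## Interface

Orientations are given as [roll, pitch, yaw] about the fixed x, y, z axes, in that order (R = Rz(yaw) Ry(pitch) Rx(roll)).
In Python, from cell import env gives the robot as it stands.
- The arm moves only by the tool steer_hand, called by a JSON object that holds its "method" and its "body". Schema: {"type":"object","properties":{"steps":{"type":"object","properties":{"segments":{"type":"array","items":{"type":"array","items":{"type":"number"},"minItems":5,"maxItems":5},"minItems":1,"maxItems":5}},"additionalProperties":false,"required":["segments"]},"only":{"type":"string"},"quiet":{"type":"boolean"},"lines":{"type":"string"}},"required":["steps"],"additionalProperties":false}. steps is an object whose key "segments" holds a list of rows, 1 to 5 of them, each of 5 numbers: dx, dy, dz in mm, then a turn about the tool's z in rad, then the opening from 0.0 (shut) to 1.0 (fully open); each row is the pose to reach, as a shift and turn from the pose commanded when the call began, along the tool's axes at that moment; what a row does not reach only later rows make up. A row lasts 1/12 s, in which the tool goes at most 41.7 mm and 0.125 rad, less where a joint would pass 70% of its speed; a pose out of reach is approached as far as the arm can. The fingers move at their own pace and stop on an object; the grip force is fixed at half the most. Time passes only in rows, so rows that do not move let the fingers close. The tool returns the time, the measured TCP pose, the force, the opening and the grip force at its end. only (a regular expression) keeps the lines of the reply that match it, lines (a string "A,B") keeps lines A to B, and quiet returns only ok. Input that does not fit is refused with a message, and nothing moves.
- env.state(): the state, without advancing time (a new reading comes with each control period).
- env.read_camera(name): name is "scene" or "side" or "wrist"; returns (picture, depth): 420x560x3 uint8, red, green, blue; 420x560 float32, mm along the optical axis (not along the pixel's ray), 0 where there is no reading.
- env.camera_info(name): a dict with "vertical_fov" (degrees; the focal length in pixels is half the picture's height over the tangent of half this angle, whatever the lens; pixels are square), "cx", "cy" (the principal point, pixels), "dist_coeffs" ([k1, k2, p1, p2, k3] as OpenCV has them; the pictures are not rectified), "origin" and "attitude" of the camera in the world. Camera axes: x right, y down, z forward; pixel columns grow to the right and rows downward; lengths in mm; the calibration is good to about 2 mm. A picture is of the moment at which its call begins: read the wrist's pose just before it. camera_info takes no time and is no camera call; for the wrist camera it gives the pose at the moment of the call.
- env.job_done(): hands the job in; it is judged then, once.
The state is a dict: "t": time; "joints": joint angles; "qvel": joint speeds; "tau": joint torques, N m; "eef_pos": TCP position; "tcp_rot": TCP orientation; "ft_force": force on the tool from outside, world axes, zero at the start; "moment": the same for the moment, N m; "opening": opening from 0.0 (shut) to 1.0 (fully open); "grip_force": force on a finger pad.
Only numpy, scipy, OpenCV 4.12 (cv2) and the standard library are available. Lean on these libraries where they do the work, as an engineer would, in place of code of your own. Each camera call takes 0.05 s, during which the arm holds its last target. There are 200 camera calls.

## Working session

There is one attempt and no reset: what is moved stays moved. The work goes in short steps, Python scripts to look and compute and a tool call to move; the robot and the scene stay as the last step left them, time stands still between calls to the robot, and variables do not carry over. Pictures are saved under pics/ and viewed, at most 10 in all, crops included, and the job is handed in when it is done.

```bash
ls; mkdir -p pics
```

Create h.py:
```python
import numpy as np,cv2
from cell import env
from scipy.spatial.transform import Rotation as R
def rot(a): return R.from_euler('xyz',a).as_matrix()
def K(i):
    f=210/np.tan(np.radians(i['vertical_fov'])/2); return np.array([[f,0,i['cx']],[0,f,i['cy']],[0,0,1.]])
def att(i):
    a=np.array(i['attitude'],float); return a if a.shape==(3,3) else rot(a)
def shot(n,name):
    i=env.camera_info(n); p,d=env.read_camera(n); np.savez('pics/'+name,p=p,d=d,K=K(i),dist=np.array(i['dist_coeffs']),o=np.array(i['origin']),A=att(i))
    cv2.imwrite('pics/%s.png'%name,p[:,:,::-1]); return p,d,i
def load(name): return np.load('pics/%s.npz'%name)
def pts(c,uv):  # pixel + depth -> world
    uv=np.atleast_2d(uv).astype(float); n=cv2.undistortPoints(uv.reshape(-1,1,2),c['K'],c['dist']).reshape(-1,2)
    z=c['d'][uv[:,1].round().astype(int),uv[:,0].round().astype(int)]
    return (np.c_[n,np.ones(len(n))]*z[:,None])@c['A'].T+c['o']
def cloud(c):
    v,u=np.mgrid[0:420,0:560]; return pts(c,np.c_[u.ravel(),v.ravel()]).reshape(420,560,3)
def proj(c,P):
    P=np.atleast_2d(P).astype(float); r,_=cv2.Rodrigues(c['A'].T); return cv2.projectPoints(P,r,-c['A'].T@c['o'],c['K'],c['dist'])[0].reshape(-1,2)
```

Run:
```python
from h import *
print(env.camera_info('scene'));print(env.camera_info('side'));print(env.camera_info('wrist'));print(env.state())
ims=[shot(n,n+'0')[0] for n in('scene','side')]
```

```text
cell.py
pics
{'vertical_fov': 47.24202791760382, 'cx': 273.32112689623466, 'cy': 202.57488180829137, 'dist_coeffs': array([-0.12776856,  0.        ,  0.        ,  0.        ,  0.        ]), 'origin': array([  59.74495083, -959.27499606,  926.10311438]), 'attitude': array([-2.22893004e+00,  1.11467978e-03, -4.37437842e-01])}
{'vertical_fov': 43.06430984264983, 'cx': 277.6554942930221, 'cy': 207.6556393072889, 'dist_coeffs': array([-0.05831146,  0.        ,  0.        ,  0.        ,  0.        ]), 'origin': array([ -58.01561873, 1046.80008481, 1093.84693345]), 'attitude': array([-2.27390977, -0.02099166, -2.59337436])}
{'vertical_fov': 70.98863824927365, 'cx': 281.37932920591976, 'cy': 209.78891963623917, 'dist_coeffs': array([-0.03462542,  0.        ,  0.        ,  0.        ,  0.        ]), 'origin': array([ 287.65363764, -558.52010031,  383.80223048]), 'attitude': array([ 2.89387566e+00,  5.03358824e-05, -1.20310888e+00])}
{'t': 0.0, 'joints': array([-1.30961280e+00,  4.91577244e-01,  1.55944642e+00, -5.20254380e-05,
        1.09167980e+00, -1.05589883e-01]), 'qvel': array([-9.81134243e-04, -4.76977129e-04, -6.23208433e-05,  8.27808113e-05,
        1.27278472e-03,  4.67896643e-04]), 'tau': array([-1.33282672e-03, -6.12658024e+01, -2.58186132e+01,  6.91797235e-02,
        4.81723552e-02, -1.70331118e-04]), 'eef_pos': array([ 224.0818307 , -583.19359439,  214.0517996 ]), 'tcp_rot': array([-3.14048316e+00, -7.11893538e-05,  3.66797384e-01]), 'ft_force': array([ 0.22689834,  0.50460789, -0.52485048]), 'moment': array([-0.04745618, -0.00556583, -0.00924869]), 'grip_force': 0.0, 'opening': 1.000777591637124}
```
View pics/scene0.png

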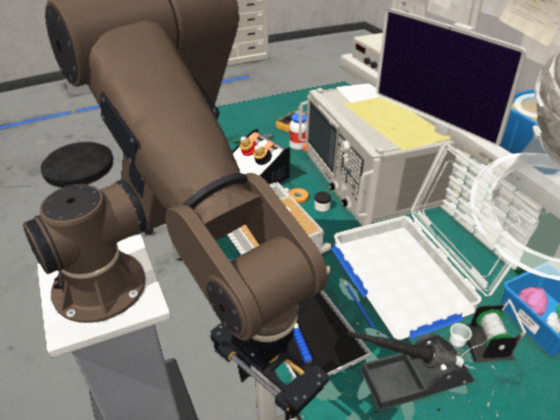

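View pics/side0.png

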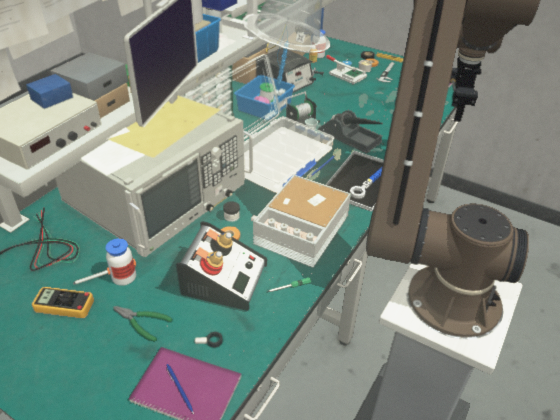

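The scene view shows the tray at about (325,330), half hidden by the arm, with the blue handle at (302,342). In the side view, the console is at (222,262), with the red terminal at (213,262) and the black at (225,240). The wrench ring is at (362,190).

Run:
```python
from h import *
shot('wrist','wrist0')
c=load('side0')
print(pts(c,[(362,190),(375,176),(213,262),(225,237),(222,262),(240,270),(292,285),(208,340),(232,235),(345,250),(300,230),(350,195)]).round())
```

```text
[[ 399. -275.   18.]
 [ 394. -370.   17.]
 [ 546.  329.  126.]
 [ 565.  251.  141.]
 [ 538.  304.  109.]
 [ 509.  267.   63.]
 [ 389.  196.    8.]
 [ 471.  462.   12.]
 [ 643.  116.    1.]
 [ 330.   -9.    1.]
 [ 449.   54.   70.]
 [ 391. -151.   84.]]
```

View pics/wrist0.png

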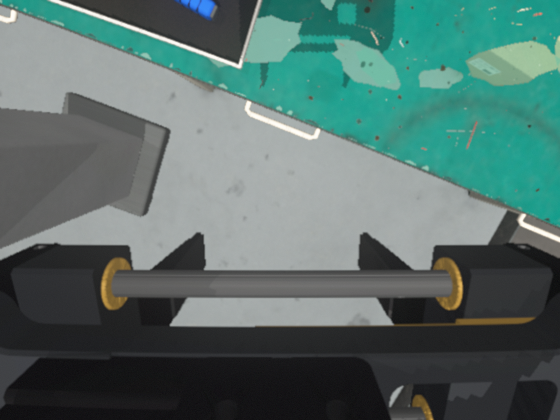

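The wrist view shows only the butt of the blue handle, at (200,5). I'll move above the wrench and turn the fingers to pinch across it.

{"method": "steer_hand", "body": {"steps": {"segments":[[38, -18, -8, -0.12, 1], [75, -36, -16, -0.24, 1], [112, -54, -24, -0.36, 1], [149, -72, -32, -0.48, 1], [186, -90, -40, -0.6, 1]]}}}

```text
t: 0.57
eef_pos: [364.9, -432.6, 254.4]
tcp_rot: [-3.141, -0.0, 0.972]
ft_force: [0.3, -0.6, 0.2]
opening: 0.998
grip_force: 0.0
```

Run:
```python
from h import *
s=env.state();M=rot(s['tcp_rot']);print(M.T@(np.array([395,-400,260])-s['eef_pos']),s['tcp_rot'])
```

```text
[43.89724793  6.44713721 -5.56171113] [-3.14129868e+00 -1.19562218e-04  9.72269091e-01]
```

{"method": "steer_hand", "body": {"steps": {"segments":[[11, 2, -2, -0.12, 1], [22, 4, -4, -0.24, 1], [33, 6, -5, -0.36, 1], [44, 6, -5, -0.48, 1], [44, 6, -5, -0.6, 1]]}}}

```text
t: 0.98
eef_pos: [394.9, -400.0, 259.2]
tcp_rot: [3.142, -0.0, 1.574]
ft_force: [0.2, 0.0, -1.0]
opening: 1.001
grip_force: 0.0
```

Run:
```python
from h import *
print(env.state()['qvel'].round(3))
shot('wrist','wrist1'); shot('scene','scene1')
```

```text
[-0.025  0.006 -0.006 -0.008 -0.002 -1.458]
```

View pics/wrist1.png

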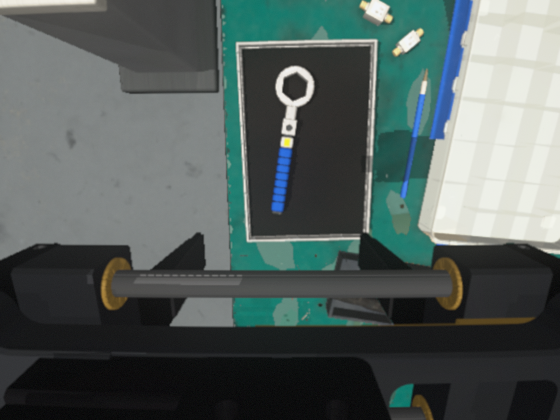

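The wrist view shows the whole wrench in the tray. The ring is at (295,87), the pivot at about (289,127), and the handle runs from (287,148) to (277,212). I'll measure it now, along with the terminals in the side view.

Run:
```python
from h import *
shot('wrist','wrist1b')
for n in('wrist1','wrist1b'):
    c=load(n);P=cloud(c);p=c['p'].astype(int);X=P.reshape(-1,3)
    v,u=np.mgrid[0:420,0:560]
    box=(u>255)&(u<335)&(v>55)&(v<225)
    blue=box&(p[...,2]>p[...,0]+60)
    m=box&(P[...,2]>10)
    br=box&(p.max(2)>90)
    Q=P[blue];ctr=Q.mean(0)
    # ring: bright top part
    k=br&(v<107); S=P[k]; (x,y),r=cv2.minEnclosingCircle(S[:,:2].astype(np.float32))
    print(n,'blue mean',ctr.round(1),np.percentile(Q,[1,99],axis=0).round(1).tolist(),'ring',round(x,1),round(y,1),round(r,1),'z',np.median(S[:,2]).round(1))
    d=np.array([x,y])-ctr[:2];print('dist',np.hypot(*d),'heading deg',np.degrees(np.arctan2(d[1],d[0])))
    vv,_,_,_=cv2.fitLine(Q[:,:2].astype(np.float32),cv2.DIST_L2,0,.01,.01)[:4].ravel()[:4] if 0 else (0,0,0,0)
    l=cv2.fitLine(Q[:,:2].astype(np.float32),cv2.DIST_L2,0,.01,.01).ravel();print('line',np.degrees(np.arctan2(l[1],l[0])),l[2:])
    print('liner z',np.median(P[box&~br][:,2]).round(1))
# big crop of console
c=load('side0');cv2.imwrite('pics/con.png',cv2.resize(c['p'][210:310,165:280,::-1],None,fx=6,fy=6,interpolation=cv2.INTER_CUBIC))
```

```text
wrist1 blue mean [ 393.8 -390.8   21.2] [[380.8, -437.0, 3.3], [406.3, -348.0, 21.5]] ring 405.5 -285.6 47.1 z 16.2
dist 105.90817304810865 heading deg 83.64327742567151
line 82.14033 [ 393.78586 -390.8137 ]
liner z 3.7
wrist1b blue mean [ 393.9 -391.    20.5] [[380.4, -436.6, 4.2], [406.9, -347.9, 21.5]] ring 404.3 -285.8 47.7 z 16.1
dist 105.73997216319852 heading deg 84.3225211125755
line 82.31235 [ 393.85294 -391.0217 ]
liner z 3.7
```

View pics/con.png

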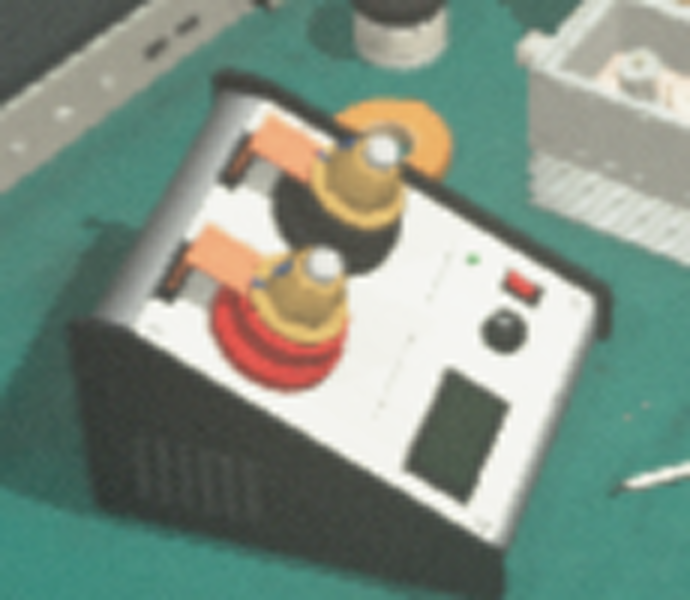

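The enlarged console shows the red nut at crop (310,290), the nearer of the two. Its copper bar runs up the slope, and the black nut is behind at (365,180). Next I'll compute the grasp.

Run:
```python
from h import *
c=load('wrist1b');P=cloud(c);p=c['p'].astype(int);v,u=np.mgrid[0:420,0:560]
box=(u>262)&(u<328)&(v>60)&(v<225)
ring=box&(v<105)&(P[...,2]>11)&(P[...,2]<20)&(p.min(2)>90)
S=P[ring];e=S[:,:2].astype(np.float32);(x,y),r=cv2.minEnclosingCircle(e);print('ring',x,y,r,ring.sum(), (np.percentile(S[:,:2],1,axis=0)+np.percentile(S[:,:2],99,axis=0))/2)
b=box&(p[...,2]>p[...,0]+60)&(P[...,2]>16);Q=P[b];print('blue',Q.mean(0),Q[:,1].min(),Q[:,1].max())
# second view triangulation with side0/scene1 as check of height: ring in side0 (362,190)
s=load('side0');print('side reproj ring',proj(s,[x,y,17]))
R0=np.array([x,y]);d=R0-Q[:,:2].mean(0);L=np.hypot(*d);h=np.arctan2(d[1],d[0]);print('L',L,'heading',np.degrees(h))
g=R0-118*d/L;print('grip',g)
# tray rim
for (uu,vv) in((240,150),(377,100),(300,42),(300,239)): print(pts(c,(uu,vv)).round())
st=env.state();M=rot(st['tcp_rot']);print(st['eef_pos'],st['tcp_rot']);print('tool delta',M.T@(np.array([g[0],g[1],5.5])-st['eef_pos']),'turn',-(h-st['tcp_rot'][2]))
```

```text
ring 411.4888000488281 -268.25787353515625 25.65321159362793 672 [ 411.00893177 -268.23985116]
blue [ 394.13153963 -390.8739098    20.82427647] -437.2054296961524 -332.33615996097654
side reproj ring [[357.55710473 189.94108223]]
L 123.83847074994381 heading 81.94286693403231
grip [ 394.94986253 -385.09307177]
[[ 334. -353.   -2.]]
[[ 527. -284.   -2.]]
[[ 418. -215.   11.]]
[[ 422. -483.   14.]]
[ 394.05169475 -401.30138968  259.10856327] [-3.14143171e+00 -1.33362519e-04  1.56403489e+00]
tool delta [ 16.18019825   0.82937423 253.61059316] turn 0.13386206258100874
```

{"method": "steer_hand", "body": {"steps": {"segments":[[8, 0.8, 40, 0.1, 0.5], [16, 0.8, 80, 0.134, 0.5], [16, 0.8, 120, 0.134, 0.5], [16, 0.8, 160, 0.134, 0.5], [16, 0.8, 200, 0.134, 0.5]]}}}

```text
t: 1.55
eef_pos: [394.6, -385.6, 57.8]
tcp_rot: [3.141, 0.001, 1.427]
ft_force: [1.0, -0.8, 0.2]
opening: 0.706
grip_force: 0.0
```

{"method": "steer_hand", "body": {"steps": {"segments":[[0, 0, 20, 0, 0.5], [0, 0, 38, 0, 0.5], [0, 0, 50, 0, 0.5], [0, 0, 53.5, 0, 0.5], [0, 0, 53.5, 0, 0.5]]}}}

```text
t: 1.97
eef_pos: [394.5, -385.5, 5.2]
tcp_rot: [-3.141, -0.001, 1.428]
ft_force: [-0.5, 0.7, 0.8]
opening: 0.499
grip_force: 0.0
```

{"method": "steer_hand", "body": {"steps": {"segments":[[0, 0, 0, 0, 0], [0, 0, 0, 0, 0], [0, 0, 0, 0, 0], [0, 0, 0, 0, 0], [0, 0, 0, 0, 0]]}}}

```text
t: 2.38
eef_pos: [394.9, -385.6, 6.0]
tcp_rot: [3.141, 0.0, 1.432]
ft_force: [0.1, 1.1, -0.3]
opening: 0.207
grip_force: 0.0
```

{"method": "steer_hand", "body": {"steps": {"segments":[[0, 0, 0, 0, 0], [0, 0, 0, 0, 0], [0, 0, -5, 0, 0], [0, 0, -15, 0, 0], [0, 0, -30, 0, 0]]}}}

```text
t: 2.8
eef_pos: [394.5, -385.0, 35.7]
tcp_rot: [-3.14, -0.001, 1.433]
ft_force: [-0.5, 0.6, -1.5]
opening: 0.187
grip_force: 30.0
```

{"method": "steer_hand", "body": {"steps": {"segments":[[0, 0, -40, 0, 0], [0, 0, -80, 0, 0], [0, 0, -120, 0, 0], [0, 0, -150, 0, 0], [0, 0, -150, 0, 0]]}}}

```text
t: 3.22
eef_pos: [396.2, -386.9, 192.5]
tcp_rot: [3.135, 0.007, 1.433]
ft_force: [0.1, -0.7, -1.7]
opening: 0.189
grip_force: 30.0
```

```bash
python3 - <<'E'
from h import *
shot('wrist','wrist2'); c=load('wrist2');P=cloud(c);p=c['p'];s=env.state();print(s['eef_pos'])
M=rot(s['tcp_rot']); T=(P-s['eef_pos'])@M
v,u=np.mgrid[0:420,0:560]
m=(T[...,0]>15)&(T[...,0]<160)&(abs(T[...,1])<30)&(P[...,2]>60)&(c['d']>0)&(v<240)
print(m.sum())
for a in range(15,160,10):
    k=m&(T[...,0]>a)&(T[...,0]<=a+10)
    if k.sum():print(a,k.sum(),T[k].mean(0).round(1),T[k][:,2].min().round(1))
E
```

```text
[ 395.50902402 -386.124576    189.3798349 ]
8672
15 549 [ 19.8   0.5 -16.3] -18.7
25 582 [ 29.9   0.4 -16.3] -18.8
35 550 [ 39.9   0.4 -15.5] -17.8
45 556 [ 49.9   0.4 -14.9] -18.2
55 592 [ 60.3   0.4 -14.5] -18.2
65 679 [ 69.9   0.4 -14.8] -17.8
75 530 [ 80.    0.4 -11.6] -15.9
85 616 [ 90.6   0.5 -11.2] -14.4
95 1304 [ 99.9   0.5 -12.8] -15.5
105 779 [109.9  -0.  -12.9] -15.3
115 861 [120.    1.2 -12.5] -15.3
125 1049 [129.7   0.5 -10.1] -15.2
135 25 [ 1.355e+02  1.000e-01 -2.400e+00] -4.4
```

View pics/wrist2.png

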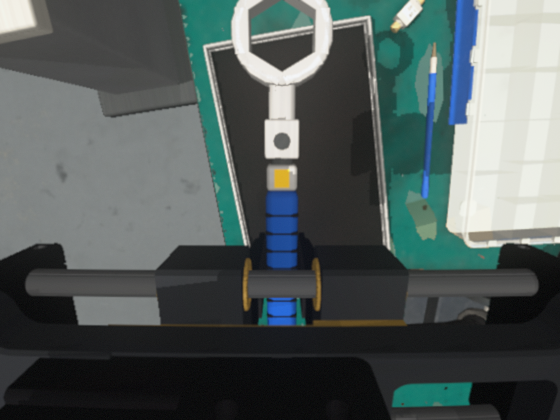

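Held flat with no droop: the ring is ahead at (283,37) and the handle is between the pads. I'll check the obstacles before carrying it to the console.

Run:
```python
from h import *
c=load('side0');P=cloud(c)
for h in(60,150,250):
  for y in range(-350,500,50):
    m=(P[...,2]>h)&(P[...,1]>y)&(P[...,1]<y+50)&(P[...,0]>300)&(P[...,0]<1200)&(c['d']>0)
    if m.sum()>5: print(h,y,'xmin',P[m][:,0].min().round(), end=' | ')
  print()
s=env.state();M=rot(s['tcp_rot']);print(M.T@(np.array([470,179,300])-s['eef_pos']),s['tcp_rot'],s['joints'].round(2))
```

```text
60 -350 xmin 866.0 | 60 -300 xmin 875.0 | 60 -250 xmin 932.0 | 60 -200 xmin 302.0 | 60 -150 xmin 388.0 | 60 -100 xmin 385.0 | 60 -50 xmin 382.0 | 60 0 xmin 379.0 | 60 50 xmin 377.0 | 60 100 xmin 378.0 | 60 150 xmin 520.0 | 60 200 xmin 498.0 | 60 250 xmin 494.0 | 60 300 xmin 470.0 | 60 350 xmin 497.0 | 60 400 xmin 763.0 | 60 450 xmin 1002.0 | 
150 -350 xmin 919.0 | 150 -300 xmin 926.0 | 150 -250 xmin 932.0 | 150 -200 xmin 302.0 | 150 -150 xmin 714.0 | 150 -100 xmin 710.0 | 150 -50 xmin 740.0 | 150 0 xmin 738.0 | 150 50 xmin 746.0 | 150 100 xmin 756.0 | 150 150 xmin 761.0 | 150 200 xmin 565.0 | 150 250 xmin 770.0 | 150 300 xmin 757.0 | 150 350 xmin 1002.0 | 150 400 xmin 1002.0 | 150 450 xmin 1002.0 | 
250 -350 xmin 919.0 | 250 -300 xmin 926.0 | 250 -250 xmin 932.0 | 250 -200 xmin 302.0 | 250 -150 xmin 758.0 | 250 -100 xmin 743.0 | 250 -50 xmin 750.0 | 250 0 xmin 756.0 | 250 50 xmin 762.0 | 250 100 xmin 765.0 | 250 150 xmin 772.0 | 250 200 xmin 770.0 | 250 250 xmin 774.0 | 250 300 xmin 774.0 | 250 350 xmin 1002.0 | 250 400 xmin 1002.0 | 250 450 xmin 1002.0 | 
[ 569.51371364   -3.3849701  -113.11138218] [3.13703058 0.00434325 1.43289482] [-0.89  0.41  1.77 -0.    0.95 -0.75]
```

{"method": "steer_hand", "body": {"steps": {"segments":[[30, 0, -25, 0, 0], [65, 0, -50, 0, 0], [102, 0, -70, 0, 0], [140, -1, -90, 0, 0], [178, -1, -105, 0, 0]]}}}

```text
t: 3.68
eef_pos: [417.5, -209.4, 290.2]
tcp_rot: [-3.141, -0.0, 1.432]
ft_force: [0.8, 0.6, -1.1]
opening: 0.187
grip_force: 30.0
```

{"method": "steer_hand", "body": {"steps": {"segments":[[38, 0, -2, 0, 0], [77, 0, -4, 0, 0], [116, 0, -6, 0, 0], [155, 0, -8, 0, 0], [194, 0, -8, 0, 0]]}}}

```text
t: 4.1
eef_pos: [444.1, -16.9, 297.4]
tcp_rot: [-3.14, 0.0, 1.433]
ft_force: [1.1, -0.8, -1.0]
opening: 0.191
grip_force: 30.0
```

{"method": "steer_hand", "body": {"steps": {"segments":[[39, 0, 0, 0.12, 0], [78, 0, 0, 0.24, 0], [117, -1, 0, 0.36, 0], [155, -1, 0, 0.48, 0], [190, -2, 0, 0.6, 0]]}}}

```text
t: 4.52
eef_pos: [467.0, 158.7, 296.8]
tcp_rot: [-3.14, 0.002, 0.892]
ft_force: [1.2, 0.2, -2.0]
opening: 0.189
grip_force: 30.0
```

{"method": "steer_hand", "body": {"steps": {"segments":[[3, 1, 0, 0.12, 0], [3, 1, 0, 0.24, 0], [3, 1, 0, 0.36, 0], [3, 1, 0, 0.48, 0], [3, 1, 0, 0.6, 0]]}}}

```text
t: 4.93
eef_pos: [469.7, 158.8, 296.6]
tcp_rot: [-3.141, 0.003, 0.292]
ft_force: [-1.0, 0.5, -1.1]
opening: 0.184
grip_force: 30.0
```

Run:
```python
from h import *
shot('wrist','wrist3')
c=load('wrist3');s=env.state();print(s['eef_pos'],s['tcp_rot'],s['qvel'].round(2),s['joints'].round(2))
```

```text
[469.7604642  158.68547038 296.66480862] [-3.14148769e+00  2.70672262e-03  2.82735051e-01] [-0.   -0.   -0.    0.    0.   -0.29] [ 0.19  0.22  1.75 -0.    1.17  1.48]
```

View pics/wrist3.png

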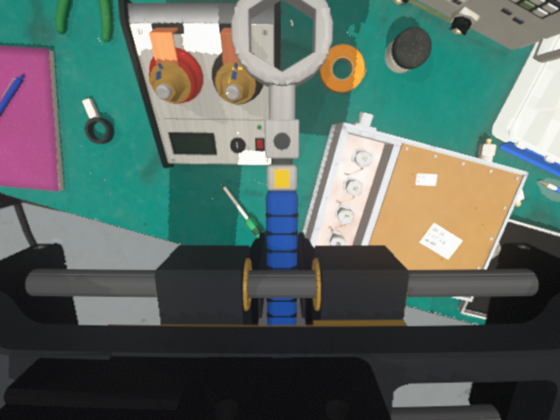

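The red nut is at (178,83), the black at (238,83), and the wrench covers only the right edge of the console. Next I'll fit the panel plane and nut axis, and enlarge the nut.

Create con.py:
```python
from h import *
def panel(c):
    P=cloud(c);p=c['p'].astype(int)
    ok=(c['d']>0)&(P[...,0]>430)&(P[...,0]<680)&(P[...,1]>190)&(P[...,1]<400)&(P[...,2]>35)&(P[...,2]<130)&(p.min(2)>130)&(p.max(2)-p.min(2)<30)
    X=P[ok];n=np.array([-np.sin(.489),0,np.cos(.489)]);rng=np.random.default_rng(0);best=0
    for _ in range(400):
        a=X[rng.choice(len(X),3,False)];w=np.cross(a[1]-a[0],a[2]-a[0]);l=np.linalg.norm(w)
        if l<500: continue
        w/=l;w*=np.sign(w[2]);k=abs((X-a[0])@w)<1.5
        if k.sum()>best: best=k.sum();K_=k
    Y=X[K_];m=Y.mean(0);n=np.linalg.svd(Y-m,full_matrices=False)[2][2];n*=np.sign(n[2]);return P,n,m,best,ok
if __name__=='__main__':
    import sys
    c=load(sys.argv[1]);P,n,m,b,ok=panel(c);p=c['p'].astype(int)
    print('n',n,'tilt',np.degrees(np.arccos(n[2])),'yaw',np.degrees(np.arctan2(-n[1],-n[0])),b,m)
    up=np.array([-n[0]*n[2],-n[1]*n[2],1-n[2]**2]);up/=np.linalg.norm(up);lf=np.cross(n,up)
    H=(P-m)@n
    # stud tips / nut: points 37.5-6.5 .. above panel
    g=(H>36)&(H<64)&(c['d']>0)&(np.linalg.norm(P-m,axis=2)<150)&(P[...,2]<190)
    v,u=np.mgrid[0:420,0:560]
    num,lab,st,ce=cv2.connectedComponentsWithStats(g.astype(np.uint8))
    for i in range(1,num):
        if st[i][4]<60: continue
        k=lab==i;Q=P[k];h=H[k];top=Q[h>np.percentile(h,99)-3]
        print('blob',ce[i].round(),st[i][4],'maxH',h.max().round(1),'top',top.mean(0).round(1),len(top))
        for lo in(38,42,46,50,54,57): 
            q=Q[(h>lo)&(h<lo+3)]
            if len(q)>20:
                xy=np.c_[(q-m)@up,(q-m)@lf].astype(np.float32);(a,b_),r=cv2.minEnclosingCircle(xy);print('  H',lo,len(q),'uv',a,b_,r)
    print('m',m,'up',up,'lf',lf)
```

```bash
python3 con.py wrist3
```

Run:
```python
from h import *
c=load('wrist3');cv2.imwrite('pics/nut3.png',cv2.resize(c['p'][25:125,135:270,::-1],None,fx=5,fy=5,interpolation=cv2.INTER_CUBIC))
```

```text
n [-0.45221737 -0.12691711  0.88283152] tilt 28.014162208652653 yaw 15.67704661911833 8115 [549.58312942 274.10109738  79.83950093]
blob [167.  86.] 719 maxH 60.0 top [541.1 308.9 145.6] 154
  H 38 73 uv 32.21080017089844 35.008201599121094 17.02598762512207
  H 42 112 uv 33.29727554321289 34.11431121826172 15.68010139465332
  H 46 121 uv 32.623390197753906 34.81385803222656 13.683342933654785
  H 50 60 uv 33.6194953918457 35.168113708496094 11.275769233703613
  H 54 67 uv 31.28817367553711 35.76150894165039 7.609589099884033
  H 57 105 uv 31.313838958740234 35.86511993408203 7.230429649353027
blob [234.  86.] 723 maxH 58.9 top [560.9 239.6 145.5] 157
  H 38 73 uv 31.594114303588867 -36.245296478271484 17.163318634033203
  H 42 111 uv 32.667205810546875 -36.57015609741211 16.303874969482422
  H 46 134 uv 32.972591400146484 -36.392005920410156 13.731125831604004
  H 50 39 uv 32.215614318847656 -36.08024597167969 10.511855125427246
  H 54 76 uv 31.935739517211914 -35.78003692626953 7.747373580932617
  H 57 97 uv 32.034271240234375 -36.56455993652344 7.114689350128174
m [549.58312942 274.10109738  79.83950093] up [0.84999026 0.23855411 0.46968979] lf [-2.70214758e-01  9.62800075e-01 -1.38777878e-17]
```

View pics/nut3.png

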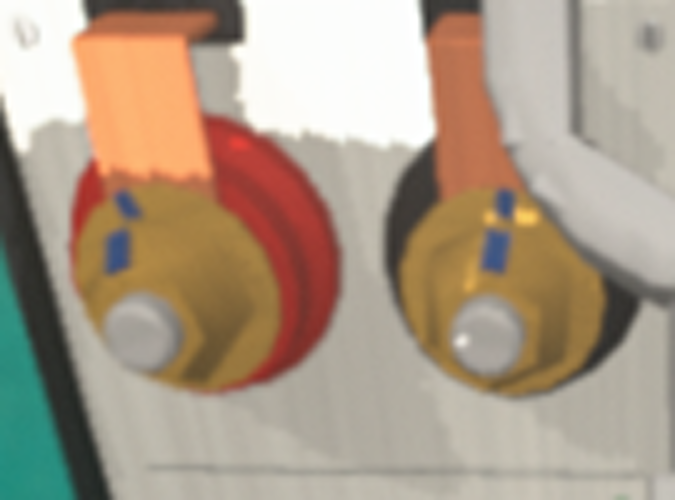

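Tilt 28.0°, nut spacing 71.5 mm and stud height 59 mm above the panel all match the text. The blue marks are at about (160,66) for red and (235,67) for black. Next I need a closer look at how the hexagon is turned.

Add to h.py:
```python
n=np.array([-0.45221737,-0.12691711,0.88283152]);up=np.array([.84999026,.23855411,.46968979]);lf=np.array([-.270214758,.962800075,0])
S=np.array([549.58312942,274.10109738,79.83950093])+32.2*up+35.3*lf+37.5*n
hh=np.array([.9628,.2702,0])
def go(T,yaw=None):
    s=env.state();M=rot(s['tcp_rot']);print('d',(M.T@(np.array(T)-s['eef_pos'])).round(1),'turn',None if yaw is None else round(-(yaw-s['tcp_rot'][2]),3))
def ang(P): # in-plane angle from uphill, ccw seen from outside
    q=np.atleast_2d(P)-S; return np.degrees(np.arctan2(q@lf,q@up)),np.hypot(q@lf,q@up),q@n
```

Run:
```python
from h import *
print('S',S)
c=load('wrist3')
for q in((160.4,66),(158.6,75)): print(ang(pts(c,q)))
A=S-140*hh-85*lf;B=S-140*hh+85*lf
A[2]=B[2]=235;print(A,B);go(A,.2736);go(B,.2736)
```

```text
S [550.45608346 311.00999074 128.06969417]
(array([19.97292955]), array([18.48761433]), array([-7.39814491]))
(array([15.13233549]), array([14.06967222]), array([9.63893454]))
[438.63233789 191.34398437 235.        ] [392.69582903 355.01999712 235.        ]
d [-20.6 -40.   61.7] turn 0.009
d [ -19.1 -210.    61.7] turn 0.009
```

{"method": "steer_hand", "body": {"steps": {"segments":[[-8, -16, 20, 0.009, 0], [-16, -32, 40, 0.009, 0], [-20, -40, 62, 0.009, 0], [-20, -40, 62, 0.009, 0], [-20, -40, 62, 0.009, 0]]}}}

```text
t: 5.4
eef_pos: [439.1, 191.1, 235.3]
tcp_rot: [3.141, 0.003, 0.291]
ft_force: [-0.6, 0.2, -1.4]
opening: 0.188
grip_force: 30.0
```

Run:
```python
from h import *
print(env.state()['qvel'].round(3))
shot('wrist','wrist4')
c=load('wrist4');u,v=proj(c,S)[0];print(u,v)
u=int(u);v=int(v);cr=c['p'][max(0,v-35):v+35,u-45:u+45,::-1];cv2.imwrite('pics/nut4.png',cv2.resize(cr,None,fx=8,fy=8,interpolation=cv2.INTER_CUBIC));print(max(0,v-35),u-45)
```

```bash
python3 con.py wrist4
```

```text
[-0.015 -0.023 -0.048 -0.001  0.011  0.005]
185.25699235492013 48.60159125253705
13 140
n [-0.45220457 -0.1258902   0.8829851 ] tilt 27.995422592467804 yaw 15.556784611652812 8418 [533.96787878 281.9163011   72.91220354]
blob [184.  49.] 1195 maxH 59.7 top [541.1 308.6 145.3] 249
  H 38 120 uv 46.15117645263672 24.059226989746094 17.267656326293945
  H 42 194 uv 46.60737991333008 24.372343063354492 16.18850326538086
  H 46 224 uv 46.4369010925293 24.560279846191406 13.713109970092773
  H 50 88 uv 46.62489318847656 24.561134338378906 11.9238862991333
  H 54 115 uv 46.142677307128906 24.253393173217773 7.401360511779785
  H 57 155 uv 46.68656921386719 23.749475479125977 6.9130167961120605
blob [269.  47.] 1005 maxH 59.3 top [561.4 239.4 146. ] 227
  H 38 86 uv 46.735870361328125 -47.749732971191406 17.314170837402344
  H 42 160 uv 47.69862365722656 -48.09995651245117 15.831380844116211
  H 46 189 uv 48.138423919677734 -49.40571975708008 13.502894401550293
  H 50 73 uv 46.91214370727539 -48.745399475097656 11.072013854980469
  H 54 89 uv 46.37459182739258 -47.761146545410156 7.601672172546387
  H 57 156 uv 46.8484992980957 -48.19198989868164 7.130361080169678
m [533.96787878 281.9163011   72.91220354] up [0.85063705 0.23681067 0.46940102] lf [-0.26819328  0.96336513  0.        ]
```

View pics/nut4.png

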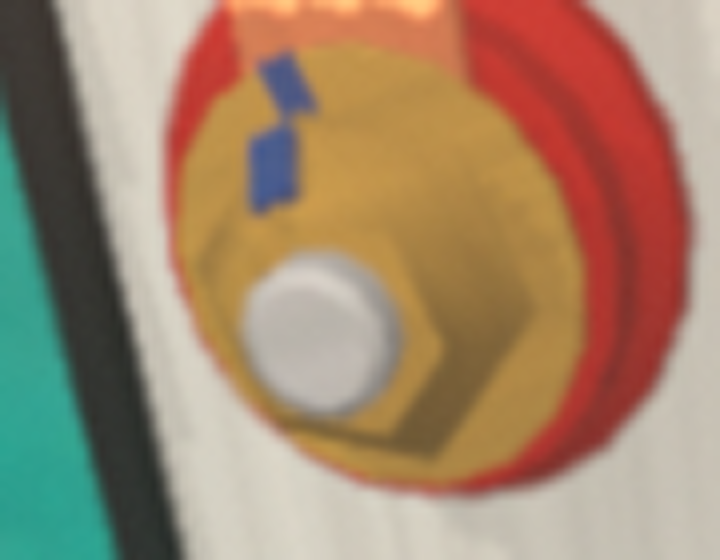

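The close-up shows the hexagon's corners: at the base, right (533,310) and bottom (432,455); on the top face, (440,345), (388,430) and (400,235). I'll turn those into angles.

Run:
```python
from h import *
c=load('wrist4')
def ray(q,h):
    uv=np.array(q)/8+[140,13]+0.0;k=cv2.undistortPoints(uv.reshape(1,1,2).astype(float),c['K'],c['dist']).reshape(2)
    d=c['A']@np.r_[k,1];return c['o']+d*(((S+h*n-c['o'])@n)/(d@n))
for q,h in(((533,310),-6.5),((533,310),3.5),((432,455),-6.5),((432,455),3.5),((205,260),-6.5),((205,260),3.5),((440,345),13.5),((388,430),13.5),((400,235),13.5),((320,330),21.5),((285,85),-6.5),((275,200),13.5),((255,212),13.5),((297,205),13.5)):
    a=ang(ray(q,h));print(q,h,[round(float(x[0]),1) for x in a])
# depth-based: radius vs angle for points h in 4..12 normalised; fit hex phase
P=cloud(c);T=P.reshape(-1,3);a,r,h=ang(T);k=(h>-3)&(h<12)&(r<20)&(r>8)
a,r,h=a[k],r[k],h[k]
ap=np.where(h<3.5,15,15-(h-3.5)/10*5)
res=[]
for ph in range(0,60):
    t=np.radians((a-ph+30)%60-30) # angle from face centre when ph=face
    pr=r*np.cos(t); res.append((np.median(abs(pr-ap)),ph))
print(len(a),sorted(res)[:6],sorted(res)[-3:])
```

```text
(533, 310) -6.5 [-103.5, 17.1, -6.5]
(533, 310) 3.5 [-94.5, 19.0, 3.5]
(432, 455) -6.5 [-172.2, 19.7, -6.5]
(432, 455) 3.5 [-161.5, 17.4, 3.5]
(205, 260) -6.5 [87.4, 18.9, -6.5]
(205, 260) 3.5 [78.2, 15.6, 3.5]
(440, 345) 13.5 [-102.3, 11.4, 13.5]
(388, 430) 13.5 [-159.3, 11.7, 13.5]
(400, 235) 13.5 [-48.0, 11.9, 13.5]
(320, 330) 21.5 [-55.0, 1.7, 21.5]
(285, 85) -6.5 [19.9, 18.9, -6.5]
(275, 200) 13.5 [16.3, 11.5, 13.5]
(255, 212) 13.5 [28.9, 11.4, 13.5]
(297, 205) 13.5 [5.9, 10.7, 13.5]
769 [(np.float64(1.0450773347651587), 54), (np.float64(1.0503133735752481), 52), (np.float64(1.0514254230940523), 51), (np.float64(1.0516904653666028), 53), (np.float64(1.0531496616669145), 55), (np.float64(1.053216481236051), 59)] [(np.float64(1.2758615467384526), 28), (np.float64(1.2778762856973227), 18), (np.float64(1.2809006038822943), 19)]
```

The hexagon corner is at about 17° (mod 60) from uphill, and the mark is at 19°. I'll take one more view from the left, then fit the centre and phase by least squares on all the depth points.

{"method": "steer_hand", "body": {"steps": {"segments":[[0, -30, 0, 0, 0], [0, -70, 0, 0, 0], [0, -110, 0, 0, 0], [0, -150, 0, 0, 0], [0, -170, 0, 0, 0]]}}}

```text
t: 5.87
eef_pos: [391.1, 357.2, 237.3]
tcp_rot: [-3.14, -0.002, 0.29]
ft_force: [0.3, -0.7, -2.0]
opening: 0.186
grip_force: 30.0
```

{"method": "steer_hand", "body": {"steps": {"segments":[[0, 0, 0, 0, 0], [0, 0, 0, 0, 0]]}}}

```text
t: 6.03
eef_pos: [391.7, 354.8, 236.8]
tcp_rot: [-3.141, -0.001, 0.291]
ft_force: [0.6, -0.8, -0.7]
opening: 0.19
grip_force: 30.0
```

Run:
```python
from h import *
shot('wrist','wrist5');shot('wrist','wrist6');shot('wrist','wrist7');c=load('wrist5');print(proj(c,S))
```

```bash
python3 con.py wrist5 | head -9
```

Create fit.py:
```python
from h import *
from scipy.optimize import least_squares
def fit(names):
    Q=[]
    for nm in names:
        c=load(nm);P=cloud(c)[c['d']>0];a,r,h=ang(P);k=(h>-5)&(h<12.5)&(r<22);Q.append(P[k])
    Q=np.vstack(Q)-S;x=Q@up;y=Q@lf;h=Q@n
    def f(t):
        X=x-t[0];Y=y-t[1];H=h-t[3];a=np.arctan2(Y,X);r=np.hypot(X,Y)
        tt=(a-t[2]+np.pi/6)%(np.pi/3)-np.pi/6  # face centre at t2
        pr=r*np.cos(tt);ap=np.where(H<3.5,15,15-(H-3.5)*.5);return (pr-ap)*.9
    best=min((least_squares(f,[0,0,p,0],loss='soft_l1',f_scale=.4) for p in np.radians(range(0,60,10))),key=lambda s:s.cost)
    t=best.x;print(names,len(x),'c',t[:2].round(2),'h',t[3].round(2),'corner',((np.degrees(t[2])+30)%60).round(1),best.cost.round(1))
    print([ (d,round(least_squares(lambda z:f([z[0],z[1],np.radians(d-30),z[2]]),[0,0,0],loss='soft_l1',f_scale=.4).cost,1)) for d in range(0,60,6)])
    return t
if __name__=='__main__':
    for s in(['wrist4'],['wrist5','wrist6','wrist7'],['wrist3','wrist4','wrist5','wrist6','wrist7']): fit(s)
```

```bash
python3 fit.py
```

```text
[[381.9735171   51.99396177]]
n [-0.45168336 -0.12664429  0.88314402] tilt 27.976017564012686 yaw 15.66258784131577 11274 [538.20812064 273.65343749  73.97499422]
blob [382.  52.] 1170 maxH 59.5 top [541.1 309.6 145.6] 243
  H 38 118 uv 44.15211868286133 33.42854309082031 17.549510955810547
  H 42 174 uv 45.12204360961914 33.73235321044922 16.556976318359375
  H 46 243 uv 45.12843322753906 33.37931823730469 14.14185619354248
  H 50 74 uv 45.558773040771484 34.38261795043945 11.392592430114746
  H 54 104 uv 44.071678161621094 33.666358947753906 7.525485038757324
  H 57 165 uv 44.64808654785156 33.74185562133789 6.795746326446533
blob [463.  55.] 1203 maxH 59.8 top [560.5 240.6 145.6] 249
['wrist4'] 886 c [-0.74  0.63] h -1.83 corner 19.3 127.9
[(0, np.float64(240.5)), (6, np.float64(205.3)), (12, np.float64(160.0)), (18, np.float64(129.4)), (24, np.float64(142.6)), (30, np.float64(186.6)), (36, np.float64(229.7)), (42, np.float64(258.6)), (48, np.float64(270.5)), (54, np.float64(264.1))]
['wrist5', 'wrist6', 'wrist7'] 2595 c [-0.42  0.57] h -1.73 corner 19.4 400.3
[(0, np.float64(769.0)), (6, np.float64(653.2)), (12, np.float64(507.1)), (18, np.float64(405.1)), (24, np.float64(442.4)), (30, np.float64(572.1)), (36, np.float64(705.4)), (42, np.float64(798.1)), (48, np.float64(840.7)), (54, np.float64(831.3))]
['wrist3', 'wrist4', 'wrist5', 'wrist6', 'wrist7'] 3995 c [-0.52  0.58] h -1.79 corner 19.4 613.0
[(0, np.float64(1162.1)), (6, np.float64(988.2)), (12, np.float64(768.8)), (18, np.float64(619.6)), (24, np.float64(678.9)), (30, np.float64(877.1)), (36, np.float64(1075.6)), (42, np.float64(1214.9)), (48, np.float64(1278.3)), (54, np.float64(1259.7))]
```

Every view agrees: the corner is at 19.4° from uphill, matching the mark. I'll enter at about 15°, within the ±10° of play, with the handle pointing downhill. The plan is to lower the flat ring over the stud, then swing the grip down so that the wrench pivots in the pads to 28°.

Create plan.py:
```python
from h import *
S=S-.4*up+.5*lf
psi0=np.radians(15.66); hp=np.array([np.cos(psi0),np.sin(psi0),0]); z=np.array([0,0,1.])
Lr=118.3
def wr(th,psi):
    e=np.array([np.cos(psi),np.sin(psi),0]); return np.cos(th)*e+np.sin(th)*z, -np.sin(th)*e+np.cos(th)*z
def tcp(C,th,psi):
    x,zz=wr(th,psi); return C-Lr*x+1.5*zz-8*z
def psi_of(al): a=np.radians(al); return psi0+np.arctan2(np.sin(a),np.cos(a)*.8829)
def C_of(f,extra=0): # f 0..1 tilt fraction, pivot on the uphill flange edge, plane of the slope
    th=f*np.radians(28); Pv=S-6.5*n+20.5*up
    return Pv+6.5*(-np.sin(th)*hp+np.cos(th)*z)-20.5*(np.cos(th)*hp+np.sin(th)*z)+(1-f)*(-3*hp+1.5*z)
if __name__=='__main__':
    psi=psi_of(15);print('psi',psi)
    C=C_of(0);pre=tcp(C+35*z,0,psi);print('pre',pre);go(pre,psi)
    M=rot([np.pi,0,psi]);c0=tcp(C,0,psi)
    for f in(0,.2,.4,.6,.8,1): 
        print(f,tcp(C_of(f),f*np.radians(27.2),psi).round(1),(M.T@(tcp(C_of(f),f*np.radians(27.2),psi)-c0)).round(1))
    print('-n in tool',M.T@-n)
```

```bash
python3 plan.py
```

```text
psi 0.5679718991646188
pre [447.99135189 247.131627   168.27205407]
d [ 23.6 117.6  68.2] turn -0.281
0 [448.  247.1 133.3] [0. 0. 0.]
0.2 [448.4 247.4 119.7] [ 0.5  0.  13.6]
0.4 [449.9 248.2 106.2] [ 2.2  0.1 27.1]
0.6 [452.4 249.7  92.9] [ 5.1  0.2 40.4]
0.8 [456.  251.8  79.8] [ 9.3  0.4 53.5]
1 [460.7 254.4  67.1] [14.6  0.7 66.1]
-n in tool [0.44948807 0.13626802 0.88283152]
```

{"method": "steer_hand", "body": {"steps": {"segments":[[5, 25, 8, -0.07, 0], [10, 55, 20, -0.14, 0], [16, 85, 35, -0.21, 0], [22, 110, 50, -0.281, 0], [23.6, 117.6, 60, -0.281, 0]]}}}

```text
t: 6.6
eef_pos: [448.8, 244.5, 175.2]
tcp_rot: [3.141, 0.0, 0.57]
ft_force: [-0.2, 0.5, -1.7]
opening: 0.188
grip_force: 30.0
```

{"method": "steer_hand", "body": {"steps": {"segments":[[0, 0, 8, 0, 0], [0, 0, 8, 0, 0], [0, 0, 8, 0, 0]]}}}

```text
t: 6.85
eef_pos: [447.1, 248.5, 168.0]
tcp_rot: [-3.141, 0.0, 0.568]
ft_force: [-0.0, 0.7, -0.8]
opening: 0.187
grip_force: 30.0
```

```bash
python3 plan.py | sed -n 3p
```

Run:
```python
from h import *
shot('wrist','wrist8');shot('side','side8');c=load('wrist8');P=cloud(c);s=env.state();print(s['eef_pos'],s['tcp_rot'],s['ft_force'])
M=rot(s['tcp_rot']); T=(P-s['eef_pos'])@M
v,u=np.mgrid[0:420,0:560]
m=(T[...,0]>15)&(T[...,0]<160)&(abs(T[...,1])<30)&(P[...,2]>165)&(c['d']>0)&(v<240)
for a in range(15,160,20):
    k=m&(T[...,0]>a)&(T[...,0]<=a+20)
    if k.sum():print(a,k.sum(),T[k].mean(0).round(1),T[k][:,2].min().round(1))
```

```text
d [ 0.   1.6 -0.2] turn 0.0
[447.20306776 248.95454429 168.58221623] [ 3.14139100e+00 -1.03490384e-03  5.69696738e-01] [-0.05812353 -0.48657797 -1.56919696]
15 1133 [ 25.    0.2 -12.7] -14.8
35 1108 [ 44.9   0.2 -11.5] -14.5
55 1268 [ 65.5   0.2 -11.2] -14.8
75 1148 [85.7  0.3 -7.9] -12.5
95 2088 [103.7   0.2  -9.3] -12.7
115 1910 [125.3   0.6  -7.6] -12.1
135 24 [135.6   0.4   1.3] -0.8
```

The wrench is still flat in the grip, its underside about 1.7 mm below the TCP. I'll lower the ring over the stud.

```bash
sed -i 's/-8\*z/-6.5*z/' plan.py
```

{"method": "steer_hand", "body": {"steps": {"segments":[[0, 1, 8, 0, 0], [0, 1.3, 15, 0, 0], [0, 1.3, 21, 0, 0], [0, 1.3, 26, 0, 0], [0, 1.3, 28, 0, 0]]}}}

```text
t: 7.37
eef_pos: [447.6, 247.0, 138.8]
tcp_rot: [-3.141, 0.001, 0.569]
ft_force: [0.1, -1.2, -0.8]
opening: 0.189
grip_force: 30.0
```

{"method": "steer_hand", "body": {"steps": {"segments":[[0, 0, 2, 0, 0], [0, 0, 4, 0, 0], [0, 0, 5, 0, 0], [0, 0, 5, 0, 0], [0, 0, 5, 0, 0]]}}}

```text
t: 7.78
eef_pos: [448.1, 247.0, 135.0]
tcp_rot: [3.141, -0.0, 0.569]
ft_force: [0.8, 0.3, -2.0]
opening: 0.187
grip_force: 30.0
```

```bash
python3 plan.py|sed -n 3p;python3 -c "
from h import *
print([env.state()[k].round(2) for k in('ft_force','moment')])"
```

```text
d [ -0.   -0.2 -34.7] turn 0.001
[array([ 0.84,  0.32, -2.03]), array([-0.08, -0.01, -0.02])]
```

{"method": "steer_hand", "body": {"steps": {"segments":[[0, 0, 3, 0, 0], [0.1, 0, 6, 0, 0], [0.2, 0, 9, 0, 0], [0.4, 0, 12, 0, 0], [0.5, 0, 13.6, 0, 0]]}}}

```text
t: 8.2
eef_pos: [448.4, 247.2, 120.9]
tcp_rot: [3.141, 0.0, 0.569]
ft_force: [1.3, -0.4, 0.2]
opening: 0.188
grip_force: 30.0
```

{"method": "steer_hand", "body": {"steps": {"segments":[[0.3, 0, 3, 0, 0], [0.6, 0, 6, 0, 0], [1, 0, 9, 0, 0], [1.4, 0, 12, 0, 0], [1.7, 0.1, 13.5, 0, 0]]}}}

```text
t: 8.62
eef_pos: [449.6, 248.0, 107.3]
tcp_rot: [-3.141, 0.001, 0.569]
ft_force: [-1.4, -1.3, 1.0]
opening: 0.188
grip_force: 30.0
```

Run:
```python
from h import *
shot('wrist','wrist9');shot('side','side9');c=load('wrist9');P=cloud(c);s=env.state();print(s['eef_pos'],s['tcp_rot'],s['ft_force'],s['moment'])
M=rot(s['tcp_rot']); T=(P-s['eef_pos'])@M
v,u=np.mgrid[0:420,0:560]
m=(T[...,0]>15)&(T[...,0]<100)&(abs(T[...,1])<8)&(T[...,2]<20)&(c['d']>0)&(v<240)
for a in range(15,100,12):
    k=m&(T[...,0]>a)&(T[...,0]<=a+12)
    if k.sum():print(a,k.sum(),T[k].mean(0).round(1))
```

```text
[449.63113504 247.96097997 107.38452783] [-3.14146767e+00  1.06834635e-03  5.69364992e-01] [-1.4255479  -1.25303663  0.07360855] [-0.13723514 -0.00942944 -0.06574109]
15 589 [ 21.    0.  -17.4]
27 663 [ 33.1  -0.1 -19. ]
39 703 [ 45.2  -0.  -21.2]
51 748 [ 57.1  -0.  -21.4]
63 864 [ 69.1   0.  -24.7]
75 776 [ 81.1  -0.1 -23.3]
87 978 [ 93.4  -0.  -26.8]
99 62 [ 99.5  -0.1 -29. ]
```

The wrench is pitching up as planned, now at about 10° with only 2 N of contact force. I'll continue.

{"method": "steer_hand", "body": {"steps": {"segments":[[0.7, 0, 3.5, 0, 0], [1.4, 0, 7, 0, 0], [2.2, 0, 10.5, 0, 0], [2.9, 0.1, 13.3, 0, 0], [2.9, 0.1, 13.3, 0, 0]]}}}

```text
t: 9.13
eef_pos: [452.2, 249.4, 93.8]
tcp_rot: [-3.141, 0.001, 0.569]
ft_force: [-2.4, -1.9, -0.5]
opening: 0.189
grip_force: 30.0
```

{"method": "steer_hand", "body": {"steps": {"segments":[[1, 0, 3.5, 0, 0], [2, 0.1, 7, 0, 0], [3, 0.1, 10.5, 0, 0], [4.2, 0.2, 13.1, 0, 0], [4.2, 0.2, 13.1, 0, 0]]}}}

```text
t: 9.55
eef_pos: [456.0, 251.6, 80.7]
tcp_rot: [-3.142, 0.001, 0.569]
ft_force: [-3.2, -2.5, -1.0]
opening: 0.189
grip_force: 30.0
```

Create look.py:
```python
from h import *
import sys
nm=sys.argv[1];shot('wrist',nm);shot('side','side_'+nm);c=load(nm);P=cloud(c);s=env.state();print(s['t'],s['eef_pos'].round(1),s['tcp_rot'].round(3),s['ft_force'].round(1),s['moment'].round(2))
M=rot(s['tcp_rot']); T=(P-s['eef_pos'])@M
v,u=np.mgrid[0:420,0:560];ok=(c['d']>0)&(v<240)
p=c['p'].astype(int);b=ok&(p[...,2]>p[...,0]+60)&(abs(T[...,1])<15)&(T[...,0]>15)&(T[...,0]<60)&(T[...,2]<20)
q=T[b];print('handle slope deg',np.degrees(np.arctan(np.polyfit(q[:,0],-q[:,2],1)[0])).round(1),'yaw',np.degrees(np.arctan(np.polyfit(q[:,0],q[:,1],1)[0])).round(1))
# ring: grey points near nut axis above panel
a,r,h=ang(P.reshape(-1,3));a=a.reshape(P.shape[:2]);r=r.reshape(a.shape);h=h.reshape(a.shape)
k=ok&(r>17.5)&(r<24)&(h>-10)&(h<40)&(p.max(2)-p.min(2)<35)&(p.min(2)>60)
Q=P[k]-S;x=Q@up;y=Q@lf;z=Q@n
if k.sum()>30:
    A=np.c_[x,y,np.ones(len(x))];w=np.ones(len(x),bool)
    for _ in range(6):
        cf=np.linalg.lstsq(A[w],z[w],rcond=None)[0];e=z-A@cf;w=abs(e)<max(.8,1.5*np.median(abs(e)))
    print('ring top',k.sum(),w.sum(),'h(seated 6.5)',cf[2].round(2),'tilt up/lf deg',np.degrees(np.arctan(cf[:2])).round(1))
    for s0 in range(-180,180,45):
        kk=k&(a>s0)&(a<s0+45)
        if kk.sum()>5:print(s0,kk.sum(),np.median(h[kk]).round(1),end=' ; ')
    print()
```

```bash
python3 look.py wrist10
```

```text
9.65 [455.9 251.6  81.1] [-3.142e+00  1.000e-03  5.690e-01] [-3.  -1.5 -1.4] [-0.38  0.39 -0.05]
handle slope deg 18.7 yaw -0.8
ring top 4012 2844 h(seated 6.5) 8.22 tilt up/lf deg [-6.7  6. ]
-180 691 9.4 ; -135 809 7.1 ; -90 723 5.4 ; 45 54 10.3 ; 90 1003 11.0 ; 135 732 11.2 ;
```

{"method": "steer_hand", "body": {"steps": {"segments":[[1.3, 0, 3.5, 0, 0], [2.6, 0.1, 7, 0, 0], [4, 0.2, 10, 0, 0], [5.3, 0.3, 12.6, 0, 0], [5.3, 0.3, 12.6, 0, 0]]}}}

```text
t: 10.07
eef_pos: [460.8, 254.3, 68.3]
tcp_rot: [3.142, 0.0, 0.569]
ft_force: [-3.8, -1.6, -0.1]
opening: 0.187
grip_force: 30.0
```

```bash
python3 look.py wrist11
```

Run:
```python
from plan import *
go(tcp(S,np.radians(27.2),psi_of(15)),psi_of(15))
```

```text
10.1667 [460.7 254.2  68.6] [3.142 0.    0.569] [-3.3 -1.7 -1.9] [-0.34  0.41 -0.05]
handle slope deg 24.4 yaw 0.2
ring top 5014 3624 h(seated 6.5) 7.65 tilt up/lf deg [-0.7  7.7]
-180 888 6.7 ; -135 977 5.2 ; -90 912 4.9 ; 45 111 10.3 ; 90 1203 10.3 ; 135 923 8.9 ; 
d [ 0.1 -0.1 -0. ] turn 0.001
```

The ring is down round the nut. What remains is the ~7° sideways tilt expected at this heading, which goes away as the handle swings to straight downhill. Next I'll work out the clockwise press.

Create press.py:
```python
from plan import *
def tcpb(al,be,pr):
    X=lambda a:np.cos(np.radians(a))*up+np.sin(np.radians(a))*lf
    return S-pr*n-53*X(al)-(Lr-53)*X(al-np.degrees(be))+1.5*n-6.5*z, psi_of(al-np.degrees(be))
if __name__=='__main__':
    for al,be,pr in((12,0,1),(9.4,0,1.5),(9.4,.1,1.5),(9.4,.2,1.5),(9.4,.25,1.5)):
        T,y=tcpb(al,be,pr);print(al,be,end=' ');go(T,y)
```

```bash
python3 press.py
```

```text
12 0 d [ 0.9 -6.3  1.1] turn 0.06
9.4 0 d [  1.9 -11.5   2.1] turn 0.111
9.4 0.1 d [  3.1 -17.9   2.4] turn 0.223
9.4 0.2 d [  4.9 -24.2   2.4] turn 0.337
9.4 0.25 d [  6.1 -27.3   2.4] turn 0.393
```

{"method": "steer_hand", "body": {"steps": {"segments":[[0.3, -2, 0.4, 0.02, 0], [0.6, -4, 0.8, 0.04, 0], [0.9, -6.3, 1.2, 0.06, 0], [1.4, -8.5, 1.6, 0.085, 0], [1.7, -10, 2, 0.1, 0]]}}}

```text
t: 10.58
eef_pos: [456.0, 263.6, 66.7]
tcp_rot: [3.142, 0.001, 0.467]
ft_force: [-5.6, -4.0, -0.3]
opening: 0.184
grip_force: 30.0
```

{"method": "steer_hand", "body": {"steps": {"segments":[[0, 0, 0, 0, 0]]}}}

```text
t: 10.67
eef_pos: [456.0, 263.7, 66.7]
tcp_rot: [3.142, 0.001, 0.467]
ft_force: [-5.9, -4.6, -2.3]
opening: 0.189
grip_force: 30.0
```

```bash
python3 look.py wrist12;python3 press.py
```

```text
10.7667 [456.  263.5  66.7] [3.142e+00 1.000e-03 4.680e-01] [-6.  -3.8 -0.6] [-0.44  0.64 -0.06]
handle slope deg 23.8 yaw -0.8
ring top 5079 3587 h(seated 6.5) 6.77 tilt up/lf deg [0.2 5.1]
-180 924 5.9 ; -135 1032 5.0 ; -90 775 5.0 ; 45 239 8.6 ; 90 1193 8.4 ; 135 916 7.4 ; 
12 0 d [ 0.2  4.  -0.8] turn -0.041
9.4 0 d [ 0.6 -1.2  0.1] turn 0.01
9.4 0.1 d [ 1.2 -7.7  0.5] turn 0.122
9.4 0.2 d [  2.4 -14.2   0.5] turn 0.236
9.4 0.25 d [  3.2 -17.3   0.4] turn 0.292
```

{"method": "steer_hand", "body": {"steps": {"segments":[[0, -1.2, 0.3, 0.02, 0], [0, -2.8, 0.5, 0.045, 0], [0.1, -4.4, 0.6, 0.07, 0], [0.2, -6, 0.7, 0.1, 0], [0.4, -7.7, 0.8, 0.122, 0]]}}}

```text
t: 11.18
eef_pos: [452.7, 271.1, 65.9]
tcp_rot: [3.142, 0.001, 0.346]
ft_force: [-7.3, 2.6, -1.1]
opening: 0.189
grip_force: 30.4
```

```bash
python3 look.py wrist13
```

```text
11.2833 [452.6 271.2  65.8] [3.142e+00 1.000e-03 3.470e-01] [-6.9  3.4 -1.5] [0.23 0.98 0.63]
handle slope deg 25.2 yaw -0.5
ring top 5318 3643 h(seated 6.5) 6.97 tilt up/lf deg [1.  1.9]
-180 949 6.3 ; -135 1113 6.2 ; -90 611 6.4 ; 45 445 7.7 ; 90 1208 7.4 ; 135 992 6.8 ; 
```

{"method": "steer_hand", "body": {"steps": {"segments":[[0.2, -1, 0.1, 0.02, 0], [0.3, -2, 0.1, 0.04, 0], [0.5, -3, 0.1, 0.06, 0]]}}}

```text
t: 11.53
eef_pos: [451.9, 274.0, 65.7]
tcp_rot: [3.141, 0.002, 0.287]
ft_force: [-8.1, 2.0, -1.8]
opening: 0.191
grip_force: 30.6
```

```bash
python3 look.py wrist14; python3 press.py
```

```text
11.6333 [451.8 274.1  65.7] [3.141e+00 2.000e-03 2.870e-01] [-7.3  3.  -2.6] [0.25 1.15 0.7 ]
handle slope deg 25.3 yaw -0.5
ring top 5455 3676 h(seated 6.5) 7.17 tilt up/lf deg [1.3 0.4]
-180 952 6.6 ; -135 1133 6.8 ; -90 569 7.2 ; 45 600 7.3 ; 90 1222 7.0 ; 135 979 6.7 ; 
12 0 d [ 2.  15.2 -1.8] turn -0.222
9.4 0 d [ 1.4 10.  -0.9] turn -0.171
9.4 0.1 d [ 0.8  3.5 -0.6] turn -0.059
9.4 0.2 d [ 0.8 -3.1 -0.5] turn 0.055
9.4 0.25 d [ 1.1 -6.3 -0.6] turn 0.111
```

The joint is giving way: the moment is up to 0.7 N m and the ring now sits square, within 1.5° each way. I'll measure the shank and handle azimuths to get the break angle.

Create brk.py:
```python
from plan import *
import sys
for nm in sys.argv[1:]:
    c=load(nm);P=cloud(c);p=c['p'].astype(int);v,u=np.mgrid[0:420,0:560]
    Q=P-S;x=Q@up;y=Q@lf;h=Q@n;ok=(c['d']>0)&(v<240)&(h>-4)&(h<16)&(abs(y)<40)
    b=ok&(p[...,2]>p[...,0]+60)&(x<-60)&(x>-125)
    g=ok&(x<-29)&(x>-58)&(p.min(2)>50)&(p.max(2)-p.min(2)<40)
    def line(m,lim):
        # mid line: per-bin mid of extremes in y
        X=[];Y=[]
        for a in np.arange(*lim,3):
            k=m&(x>=a)&(x<a+3)
            if k.sum()>8: X.append(a+1.5);Y.append((np.percentile(y[k],3)+np.percentile(y[k],97))/2)
        f=np.polyfit(X,Y,1);return np.degrees(np.arctan(f[0])),f,len(X)
    B=line(b,(-100,-62));G=line(g,(-42,-29));G2=line(g,(-58,-29))
    # ring outer circle
    r=ok&(np.hypot(x,y)<30)&(h>3)&(p.min(2)>60)&(p.max(2)-p.min(2)<35)
    (cx,cy),rr=cv2.minEnclosingCircle(np.c_[x[r],y[r]][(np.hypot(x[r],y[r])<28)&(x[r]>-25)].astype(np.float32))
    piv=np.polyval(G2[1],-52);al2=np.degrees(np.arctan2(0-piv,52))
    # handle line crossing with circle r=53 => pivot => shank azimuth
    xs=np.linspace(-56,-50,601);yy=np.polyval(B[1],xs);i=np.argmin(abs(np.hypot(xs,yy)-53))
    print(nm,'handle az',B[0].round(1),'shank az',G[0].round(1),G2[0].round(1),'from pivot block',al2.round(1),'from handle line',np.degrees(np.arctan2(-yy[i],-xs[i])).round(1),'ring c',round(cx,1),round(cy,1),round(rr,1))
```

```bash
python3 brk.py wrist11 wrist12 wrist13 wrist14
```

```text
wrist11 handle az -0.7 shank az 19.9 15.4 from pivot block 15.7 from handle line 26.0 ring c -1.9 -0.9 25.7
wrist12 handle az 0.6 shank az 13.7 10.3 from pivot block 10.5 from handle line 17.1 ring c -1.5 -0.6 25.5
wrist13 handle az 3.0 shank az 9.7 6.9 from pivot block 7.3 from handle line 8.6 ring c -0.8 -0.3 25.5
wrist14 handle az 2.3 shank az 11.0 6.4 from pivot block 6.8 from handle line 7.1 ring c -1.0 0.0 25.7
```

The shank is at about 6.5° and the handle at 0.7°, so the break angle is about 0.10. Going by the earlier edge contact, the ring is still roughly 2 mm off the flange. I'll push down along the nut axis first.

{"method": "steer_hand", "body": {"steps": {"segments":[[0.3, 0, 0.6, 0, 0], [0.6, 0, 1.2, 0, 0], [1, 0, 1.9, 0, 0], [1, 0, 1.9, 0, 0]]}}}

```text
t: 11.97
eef_pos: [452.9, 274.2, 63.7]
tcp_rot: [3.141, 0.002, 0.288]
ft_force: [-7.9, -0.1, -1.9]
opening: 0.19
grip_force: 30.3
```

```bash
python3 look.py wrist15; python3 brk.py wrist15
```

Run:
```python
from press import *
for be in(.1,.2,.24): T,y=tcpb(6.5,be,3.5);go(T,y)
```

```text
12.0667 [452.9 274.2  63.8] [3.141e+00 2.000e-03 2.880e-01] [-7.4  0.7 -1.4] [-0.01  1.02  0.62]
handle slope deg 25.6 yaw -1.1
ring top 5711 3832 h(seated 6.5) 7.13 tilt up/lf deg [2.2 0.2]
-180 960 6.3 ; -135 1164 6.7 ; -90 613 7.2 ; 45 653 7.3 ; 90 1279 6.8 ; 135 1042 6.3 ; 
wrist15 handle az 2.3 shank az 7.3 5.7 from pivot block 6.1 from handle line 6.9 ring c -1.0 0.0 25.3
d [ 0.4 -2.7 -0.4] turn -0.001
d [ 0.7 -9.3 -0.5] turn 0.112
d [  1.  -11.9  -0.7] turn 0.158
```

Create seat.py:
```python
from plan import *
import sys
for nm in sys.argv[1:]:
    c=load(nm);P=cloud(c);Q=P-S;x=Q@up;y=Q@lf;h=Q@n;p=c['p'].astype(int);r=np.hypot(x,y);ok=c['d']>0
    s=ok&(h>17)&(h<26)&(r<12)
    print(nm,'stud n',s.sum(),np.percentile(h[s],[25,50,75]).round(1),'c',x[s].mean().round(1),y[s].mean().round(1),end=' | ')
    t=ok&(r<14)&(h>11)&(h<15.5)&(p[...,0]>p[...,2]+30)
    print('hextop',t.sum(),np.median(h[t]).round(1) if t.sum() else '',end=' | ')
    k=ok&(p.max(2)-p.min(2)<35)&(p.min(2)>60)
    for nme,m in(('L',(y>18)&(y<23)&(abs(x)<8)),('R',(y<-18)&(y>-23)&(abs(x)<8)),('D',(x<-18)&(x>-23)&(abs(y)<8)),('U',(x>17)&(x<23)&(abs(y)<8))):
        w=k&m&(h>-3)&(h<16);print(nme,w.sum(),np.percentile(h[w],70).round(1) if w.sum()>5 else '',end=' ')
    print()
```

```bash
python3 seat.py wrist4 wrist5 wrist11 wrist12 wrist14 wrist15
```

```text
wrist4 stud n 267 [19.  19.6 20.2] c 0.2 -0.5 | hextop 254 11.9 | L 0  R 0  D 0  U 0  
wrist5 stud n 262 [19.1 19.8 20.4] c 0.5 0.8 | hextop 262 12.0 | L 0  R 0  D 0  U 0  
wrist11 stud n 2337 [19.2 19.8 20.3] c 0.4 0.1 | hextop 1404 12.0 | L 546 10.9 R 836 5.4 D 625 8.5 U 0  
wrist12 stud n 2419 [19.1 19.7 20.3] c 0.4 0.1 | hextop 1454 12.0 | L 657 9.1 R 853 5.4 D 641 7.2 U 0  
wrist14 stud n 2413 [19.2 19.7 20.3] c 0.4 0.1 | hextop 1599 12.0 | L 869 7.7 R 885 7.5 D 701 7.0 U 0  
wrist15 stud n 2516 [19.2 19.8 20.3] c 0.4 0.1 | hextop 1663 12.0 | L 886 7.6 R 933 7.5 D 719 6.6 U 0
```

Measured against the stud in the same view, a seated ring would read about 4.8, and it reads 7.5. It's therefore 2.5 mm high, jammed by the uphill push. I'll let the handle back to straight, ease that push, and seat the ring before pressing again.

```bash
sed -i 's/^S=S-.4\*up+.5\*lf/S=S-.1*up+.5*lf-1.7*n/' plan.py; sed -i "s/'L',(y/'L',(y/" seat.py; python3 press.py
```

Run:
```python
from press import *
for a,b,p in((10,0,0),(10,0,-1)): T,y=tcpb(a,b,p);go(T,y)
```

```text
12 0 d [ 2.  15.  -2.3] turn -0.222
9.4 0 d [ 1.4  9.7 -1.4] turn -0.171
9.4 0.1 d [ 0.8  3.2 -1.1] turn -0.058
9.4 0.2 d [ 0.9 -3.3 -1. ] turn 0.055
9.4 0.25 d [ 1.1 -6.6 -1.1] turn 0.112
d [ 0.9 10.9 -2.8] turn -0.183
d [ 0.4 10.9 -3.7] turn -0.183
```

{"method": "steer_hand", "body": {"steps": {"segments":[[0, 3, -0.5, -0.05, 0], [-0.2, 6, -1.2, -0.1, 0], [-0.4, 9, -2, -0.15, 0], [-0.5, 11, -2.8, -0.183, 0], [-0.5, 11, -2.8, -0.183, 0]]}}}

```text
t: 12.48
eef_pos: [456.5, 263.1, 66.8]
tcp_rot: [3.142, 0.0, 0.47]
ft_force: [-2.1, -1.5, -3.1]
opening: 0.185
grip_force: 29.9
```

```bash
python3 look.py wrist16; python3 seat.py wrist16; python3 brk.py wrist16
```

```text
12.5833 [456.6 263.3  66.8] [3.142 0.    0.468] [-2.8 -2.  -2.5] [-0.39  0.46 -0.11]
handle slope deg 23.8 yaw -0.9
ring top 5159 3637 h(seated 6.5) 6.85 tilt up/lf deg [0.2 5.3]
-180 939 6.0 ; -135 1023 5.0 ; -90 795 5.0 ; 45 264 8.7 ; 90 1192 8.6 ; 135 946 7.5 ; 
wrist16 stud n 2443 [20.8 21.4 22. ] c 0.2 0.1 | hextop 1946 13.4 | L 653 11.0 R 862 7.1 D 683 9.0 U 0  
wrist16 handle az -8.7 shank az 14.6 10.9 from pivot block 10.7 from handle line 23.5 ring c -1.6 -0.5 25.4
```

Run:
```python
from press import *
for a,b,p in((10,0,0),(8,0,.5),(6.5,.0,1),(6.5,.1,1),(6.5,.17,1)): T,y=tcpb(a,b,p);go(T,y)
s=env.state();print(s['ft_force'])
```

```text
d [ 0.6 -0.4  0.1] turn -0.002
d [ 1.  -4.5  0.9] turn 0.037
d [ 1.5 -7.5  1.5] turn 0.067
d [  2.4 -14.    1.7] turn 0.18
d [  3.4 -18.5   1.6] turn 0.259
[-2.84927257 -1.95062263 -2.4823537 ]
```

{"method": "steer_hand", "body": {"steps": {"segments":[[0.3, -3, 1, 0.03, 0], [0.8, -6, 2, 0.06, 0], [1.3, -9, 2.8, 0.1, 0], [1.8, -12, 3.5, 0.145, 0], [2.2, -14, 3.9, 0.18, 0]]}}}

```text
t: 13.0
eef_pos: [452.4, 277.4, 63.1]
tcp_rot: [3.142, -0.001, 0.288]
ft_force: [-3.1, 0.3, 1.2]
opening: 0.189
grip_force: 30.2
```

```bash
python3 look.py wrist17; python3 seat.py wrist17; python3 brk.py wrist17
```

```text
13.1 [452.4 277.4  63.1] [ 3.142e+00 -1.000e-03  2.900e-01] [-2.9 -0.2  1.3] [0.09 0.23 0.51]
handle slope deg 25.0 yaw 0.3
ring top 5581 3785 h(seated 6.5) 6.26 tilt up/lf deg [2.2 0.6]
-180 959 5.4 ; -135 1132 5.7 ; -90 608 6.2 ; 45 623 6.6 ; 90 1245 6.1 ; 135 1014 5.5 ; 
wrist17 stud n 2594 [20.9 21.4 22. ] c 0.2 0.1 | hextop 2188 13.4 | L 882 8.6 R 907 8.2 D 752 7.4 U 0  
wrist17 handle az 1.1 shank az 7.1 4.4 from pivot block 4.5 from handle line 4.9 ring c -1.0 0.1 25.5
```

Run:
```python
from h import *
# calibrate: in flat state (wrist8) fit ring-top plane & handle slope; same for wrist17 in tool frame
tc={'wrist8':([447.2,248.95,168.5],.5697),'wrist17':([452.4,277.4,63.1],.290),'wrist16':([456.6,263.3,66.8],.468)}
for nm,(e,y) in tc.items():
    c=load(nm);P=cloud(c);M=rot([np.pi,0,y]);T=(P-np.array(e))@M;p=c['p'].astype(int);v,u=np.mgrid[0:420,0:560];ok=(c['d']>0)&(v<240)
    b=ok&(p[...,2]>p[...,0]+60)&(abs(T[...,1])<7)&(T[...,0]>14)&(T[...,0]<42)&(T[...,2]<20);q=T[b]
    print(nm,'handle',np.degrees(np.arctan(np.polyfit(q[:,0],-q[:,2],1)[0])).round(2),'top z at x=28',-np.polyval(np.polyfit(q[:,0],q[:,2],1),28).round(2))
    th=0 if nm=='wrist8' else np.radians(27.5)
    x0=118 if th==0 else 105; zc=-12 if th==0 else None
    g=ok&(p.max(2)-p.min(2)<35)&(p.min(2)>60)&(abs(T[...,1])<26)&(T[...,0]>x0-25)&(T[...,0]<x0+25)&(T[...,2]<0 if th==0 else T[...,2]<-25)
    q=T[g];A=np.c_[q[:,0]-x0,q[:,1],np.ones(len(q))];w=np.ones(len(q),bool)
    for _ in range(12):
        cf=np.linalg.lstsq(A[w],-q[w,2],rcond=None)[0];ee=-q[:,2]-A@cf;w=abs(ee)<max(.7,1.2*np.median(abs(ee)))
    print('  ring plane pitch/roll',np.degrees(np.arctan(cf[:2])).round(2),'z',cf[2].round(2),w.sum(),len(w))
```

```text
wrist8 handle -2.48 top z at x=28 12.91
  ring plane pitch/roll [-0.34 -0.07] z 9.87 2301 4025
wrist17 handle 25.2 top z at x=28 30.68
  ring plane pitch/roll [30.2  -0.24] z 73.02 5095 9378
wrist16 handle 24.27 top z at x=28 29.66
  ring plane pitch/roll [28.51 -0.04] z 68.82 5257 9622
```

The contact force is now about 4 N along the nut axis, and the uphill side is about 1.5 mm high with 1–2° of over-pitch. I'll load the ring sideways and uphill so it grips the nut, then raise the handle end a little to correct the pitch.

{"method": "steer_hand", "body": {"steps": {"segments":[[0.8, -2, -0.4, 0.02, 0], [1.6, -4, -0.8, 0.04, 0], [1.8, -5, -1.8, 0.05, 0], [1.8, -5, -2.8, 0.05, 0], [1.8, -5, -3.8, 0.05, 0]]}}}

```text
t: 13.52
eef_pos: [450.3, 281.0, 65.7]
tcp_rot: [3.14, 0.006, 0.24]
ft_force: [-8.9, -4.2, -9.1]
opening: 0.187
grip_force: 30.0
```

```bash
python3 look.py wrist18; python3 seat.py wrist18; python3 brk.py wrist18
```

```text
13.6167 [450.2 280.9  65.6] [3.14  0.006 0.24 ] [-10.4  -3.1  -7.7] [-0.78  1.54  0.34]
handle slope deg 24.9 yaw 0.0
ring top 5435 3664 h(seated 6.5) 6.19 tilt up/lf deg [ 0.8 -0.3]
-180 920 5.9 ; -135 1111 6.2 ; -90 533 6.3 ; 45 702 6.0 ; 90 1201 5.9 ; 135 968 5.8 ; 
wrist18 stud n 2486 [20.8 21.5 22. ] c 0.2 0.1 | hextop 2204 13.4 | L 919 8.2 R 848 8.5 D 720 7.9 U 0  
wrist18 handle az -1.5 shank az 6.0 3.4 from pivot block 3.4 from handle line 3.8 ring c -1.0 0.1 25.4
```

That worked: the ring tilt is down to 0.8° and −0.3°. I'll raise slightly more, then ease the sideways load and press down along the axis.

{"method": "steer_hand", "body": {"steps": {"segments":[[0.3, -0.5, -1, 0, 0], [0.3, -0.5, -2, 0, 0], [-1.2, 2, -1.2, 0, 0], [-1, 3, 0.3, 0, 0], [-0.6, 3, 1.8, 0, 0]]}}}

```text
t: 14.03
eef_pos: [451.5, 278.9, 64.3]
tcp_rot: [3.141, 0.003, 0.241]
ft_force: [-8.2, 4.6, -1.5]
opening: 0.189
grip_force: 30.9
```

```bash
python3 look.py wrist19; python3 seat.py wrist19; python3 brk.py wrist19
```

```text
14.1333 [451.5 279.1  64.3] [3.141e+00 3.000e-03 2.410e-01] [-7.7  3.9 -2.3] [0.48 1.34 0.79]
handle slope deg 24.9 yaw -1.8
ring top 5544 3747 h(seated 6.5) 6.12 tilt up/lf deg [ 1.3 -0.2]
-180 923 5.7 ; -135 1139 6.0 ; -90 550 6.2 ; 45 729 6.1 ; 90 1213 5.8 ; 135 990 5.6 ; 
wrist19 stud n 2525 [20.8 21.4 22. ] c 0.2 0.1 | hextop 2272 13.4 | L 933 8.3 R 864 8.3 D 733 7.6 U 0  
wrist19 handle az 1.6 shank az 6.1 3.9 from pivot block 3.9 from handle line 3.3 ring c -0.4 0.1 25.5
```

Run:
```python
from plan import *
for nm in('wrist4','wrist11','wrist12','wrist14','wrist17','wrist18','wrist19'):
    c=load(nm);P=cloud(c);Q=P-S;x=Q@up;y=Q@lf;h=Q@n;p=c['p'].astype(int);r=np.hypot(x,y)
    b=(c['d']>0)&(p[...,2]>p[...,0]+25)&(r<17)&(r>7)&(h>-2)&(h<15)
    a=np.degrees(np.arctan2(y[b],x[b]));print(nm,b.sum(),np.median(a).round(1) if b.sum() else '',r[b].mean().round(1),h[b].mean().round(1))
```

```text
wrist4 35 19.2 14.1 9.0
wrist11 0  nan nan
wrist12 0  nan nan
wrist14 0  nan nan
wrist17 0  nan nan
wrist18 0  nan nan
wrist19 0  nan nan<stdin>:5: RuntimeWarning: Mean of empty slice.
  ret = ret.dtype.type(ret / rcount)
```

Run:
```python
from h import *
a=load('wrist19');b=load('side_wrist19');u,v=proj(b,S)[0].astype(int)
A=cv2.resize(a['p'][0:150,220:350,::-1],None,fx=3.8,fy=3.8,interpolation=cv2.INTER_CUBIC)
B=cv2.resize(b['p'][v-35:v+35,u-20:u+40,::-1],None,fx=5,fy=5,interpolation=cv2.INTER_CUBIC)
o=np.zeros((600,800,3),np.uint8);o[:A.shape[0],:A.shape[1]]=A;o[:B.shape[0],500:800]=B;cv2.imwrite('pics/m19.png',o);print(u,v)
```

```text
215 256
```

View pics/m19.png

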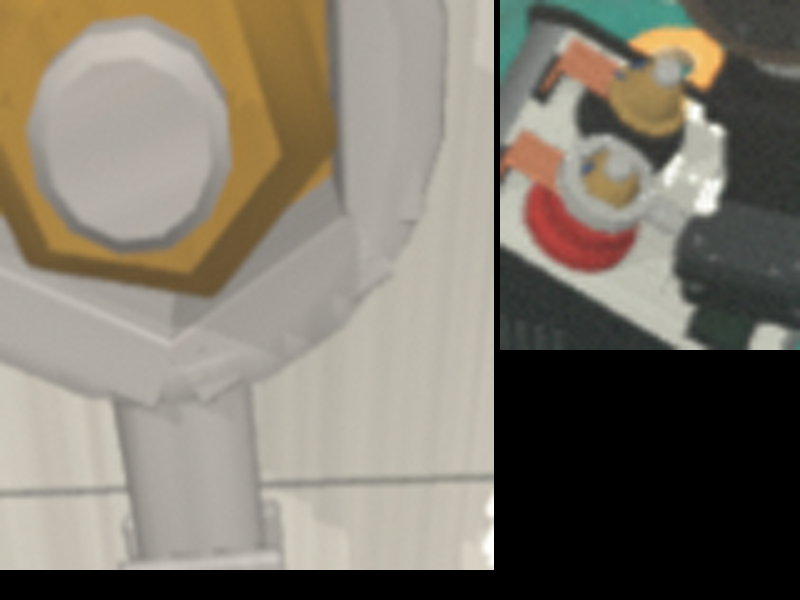

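The last picture shows the ring round the red nut (ring edge near (445,100), nut corner (212,295)), with the hexagons offset by the play and the mark still upslope in the side view. I'll ease the uphill push, which is what causes the friction, then press along the axis.

{"method": "steer_hand", "body": {"steps": {"segments":[[-0.8, 0, 0.4, 0, 0], [-1.6, 0, 0.8, 0, 0], [-1.3, 0, 1.5, 0, 0], [-1, 0, 2.1, 0, 0], [-0.7, 0, 2.6, 0, 0]]}}}

```text
t: 14.55
eef_pos: [452.2, 279.5, 62.5]
tcp_rot: [-3.141, -0.001, 0.241]
ft_force: [-5.0, 5.1, 2.6]
opening: 0.191
grip_force: 30.7
```

```bash
python3 look.py wrist20; python3 seat.py wrist20; python3 brk.py wrist20
```

```text
14.65 [452.1 279.4  62.5] [-3.141e+00 -1.000e-03  2.410e-01] [-5.5  5.3  2.6] [0.68 0.6  0.8 ]
handle slope deg 25.2 yaw -1.1
ring top 5707 3871 h(seated 6.5) 6.08 tilt up/lf deg [ 2.2 -0.4]
-180 942 5.4 ; -135 1166 5.9 ; -90 560 6.4 ; 45 750 6.1 ; 90 1247 5.5 ; 135 1042 5.1 ; 
wrist20 stud n 2602 [20.8 21.4 22. ] c 0.2 0.1 | hextop 2308 13.4 | L 950 8.1 R 880 8.3 D 748 7.2 U 0  
wrist20 handle az 0.4 shank az 4.9 3.6 from pivot block 3.8 from handle line 4.0 ring c -0.6 0.2 25.6
```

{"method": "steer_hand", "body": {"steps": {"segments":[[0.8, -2, -0.4, 0, 0], [1.6, -4, -0.8, 0, 0], [1.6, -4, -1.8, 0, 0], [1.6, -4, -2.8, 0, 0], [1.6, -4, -3.8, 0, 0]]}}}

```text
t: 15.07
eef_pos: [450.5, 282.0, 65.0]
tcp_rot: [3.14, 0.006, 0.24]
ft_force: [-7.0, -4.1, -10.5]
opening: 0.188
grip_force: 30.0
```

```bash
python3 look.py wrist21; python3 seat.py wrist21
```

```text
15.1667 [450.5 282.   65. ] [3.14  0.006 0.24 ] [-6.9 -3.7 -9. ] [-0.86  1.46  0.33]
handle slope deg 24.7 yaw 0.3
ring top 5489 3748 h(seated 6.5) 6.13 tilt up/lf deg [ 1.2 -0.5]
-180 927 5.8 ; -135 1116 6.2 ; -90 554 6.4 ; 45 724 6.0 ; 90 1195 5.7 ; 135 973 5.6 ; 
wrist21 stud n 2536 [20.9 21.4 22. ] c 0.2 0.2 | hextop 2240 13.4 | L 926 8.1 R 864 8.5 D 732 7.7 U 0  
```

{"method": "steer_hand", "body": {"steps": {"segments":[[-0.8, 2, 0.5, -0.02, 0], [-1.8, 5, 1, -0.05, 0], [-2.2, 8, 1, -0.08, 0], [-2.6, 11, 1, -0.12, 0], [-2.8, 14, 1, -0.15, 0]]}}}

```text
t: 15.58
eef_pos: [454.5, 269.5, 65.4]
tcp_rot: [-3.141, -0.003, 0.393]
ft_force: [1.9, 5.2, -2.4]
opening: 0.188
grip_force: 30.0
```

```bash
python3 look.py wrist22; python3 seat.py wrist22; python3 brk.py wrist22
```

```text
15.6833 [454.5 269.3  65.4] [-3.141e+00 -3.000e-03  3.910e-01] [ 1.2  4.5 -3. ] [ 0.53 -0.26  0.4 ]
handle slope deg 23.8 yaw -1.3
ring top 5339 3757 h(seated 6.5) 6.29 tilt up/lf deg [0.8 3.7]
-180 941 5.4 ; -135 1096 4.9 ; -90 712 5.0 ; 45 412 7.7 ; 90 1180 7.3 ; 135 998 6.5 ; 
wrist22 stud n 2496 [20.8 21.4 22. ] c 0.2 0.1 | hextop 2042 13.5 | L 740 9.7 R 892 7.1 D 732 8.1 U 0  
wrist22 handle az 6.2 shank az 11.1 7.5 from pivot block 7.4 from handle line 8.0 ring c -1.2 -0.3 25.5
```

{"method": "steer_hand", "body": {"steps": {"segments":[[0.5, -1.5, 0.7, 0.02, 0], [1, -3.5, 1.4, 0.045, 0], [1.5, -6, 2, 0.075, 0], [2, -8.5, 2.4, 0.105, 0], [2.3, -11, 2.6, 0.135, 0]]}}}

```text
t: 16.1
eef_pos: [451.9, 280.3, 62.8]
tcp_rot: [3.141, -0.002, 0.252]
ft_force: [0.2, -0.2, 1.8]
opening: 0.189
grip_force: 30.0
```

```bash
python3 look.py wrist23; python3 seat.py wrist23;  python3 brk.py wrist23
```

```text
16.2 [451.9 280.3  62.9] [ 3.142e+00 -2.000e-03  2.540e-01] [2.4 0.2 1.9] [-0.09 -0.62  0.35]
handle slope deg 25.4 yaw -0.9
ring top 5651 3780 h(seated 6.5) 6.08 tilt up/lf deg [ 2.2 -0.3]
-180 953 5.3 ; -135 1146 5.8 ; -90 564 6.3 ; 45 712 6.0 ; 90 1245 5.5 ; 135 1031 5.1 ; 
wrist23 stud n 2594 [20.8 21.4 22. ] c 0.2 0.2 | hextop 2285 13.4 | L 942 8.1 R 890 8.3 D 757 7.3 U 0  
wrist23 handle az -0.7 shank az 6.0 3.8 from pivot block 3.8 from handle line 4.2 ring c -0.7 0.1 25.5
```

The ring repeatedly ends with its downhill edge on the flange and about 2° over-pitched. I'll correct the pitch more under load, sweep back, and come forward again with less descent.

{"method": "steer_hand", "body": {"steps": {"segments":[[1.5, -2.5, -0.8, 0, 0], [2.6, -4.5, -1.4, 0, 0], [2.6, -4.5, -3.4, 0, 0], [2.6, -4.5, -5.2, 0, 0], [2.6, -4.5, -6.8, 0, 0]]}}}

```text
t: 16.62
eef_pos: [449.4, 283.0, 67.6]
tcp_rot: [3.14, 0.009, 0.255]
ft_force: [-6.1, -6.1, -12.1]
opening: 0.189
grip_force: 30.0
```

```bash
python3 look.py wrist24; python3 seat.py wrist24
```

```text
16.7167 [449.4 283.   67.7] [3.14  0.009 0.255] [ -6.5  -7.3 -10.1] [-1.27  1.21  0.11]
handle slope deg 23.0 yaw 0.0
ring top 5279 3600 h(seated 6.5) 6.0 tilt up/lf deg [-0.2 -0.6]
-180 884 6.1 ; -135 1047 6.2 ; -90 562 6.2 ; 45 667 5.7 ; 90 1156 5.7 ; 135 963 5.9 ; 
wrist24 stud n 2403 [20.8 21.4 21.9] c 0.2 0.2 | hextop 2180 13.5 | L 893 7.9 R 857 8.4 D 688 8.1 U 0  
```

{"method": "steer_hand", "body": {"steps": {"segments":[[-1.3, 2.5, 0.5, -0.02, 0], [-2.3, 5, 1.2, -0.05, 0], [-2.8, 8, 1.6, -0.08, 0], [-3.2, 11, 1.8, -0.11, 0], [-3.5, 13.5, 2, -0.14, 0]]}}}

```text
t: 17.13
eef_pos: [453.2, 271.1, 67.3]
tcp_rot: [-3.141, -0.001, 0.396]
ft_force: [4.5, 0.3, -2.0]
opening: 0.187
grip_force: 30.0
```

```bash
python3 look.py wrist25; python3 seat.py wrist25; python3 brk.py wrist25
```

```text
17.2333 [453.3 270.9  67.4] [-3.141e+00 -1.000e-03  3.950e-01] [ 3.8  1.5 -2.8] [ 0.08 -0.42 -0.04]
handle slope deg 22.4 yaw 0.4
ring top 5181 3620 h(seated 6.5) 6.21 tilt up/lf deg [-0.3  2.9]
-180 894 5.8 ; -135 1044 5.2 ; -90 716 5.2 ; 45 407 7.2 ; 90 1162 7.2 ; 135 958 6.7 ; 
wrist25 stud n 2389 [20.8 21.4 22. ] c 0.2 0.2 | hextop 2065 13.5 | L 732 9.5 R 862 7.3 D 712 8.4 U 0  
wrist25 handle az 4.5 shank az 9.8 6.5 from pivot block 6.3 from handle line 7.5 ring c -0.6 -0.1 25.5
```

{"method": "steer_hand", "body": {"steps": {"segments":[[0.8, -1.5, 0.6, 0.02, 0], [1.4, -3.5, 1.1, 0.045, 0], [2, -6, 1.5, 0.075, 0], [2.5, -8.5, 1.8, 0.105, 0], [2.9, -11, 2, 0.135, 0]]}}}

```text
t: 17.65
eef_pos: [450.6, 281.9, 65.4]
tcp_rot: [3.141, 0.001, 0.257]
ft_force: [-0.7, -6.1, 0.9]
opening: 0.189
grip_force: 30.0
```

```bash
python3 look.py wrist26; python3 seat.py wrist26;  python3 brk.py wrist26
```

```text
17.75 [450.6 282.1  65.4] [3.141e+00 1.000e-03 2.590e-01] [-0.5 -4.6  0.9] [-0.81 -0.18  0.16]
handle slope deg 23.5 yaw -0.7
ring top 5465 3653 h(seated 6.5) 5.97 tilt up/lf deg [ 0.9 -0.2]
-180 930 5.7 ; -135 1114 5.9 ; -90 570 6.1 ; 45 687 5.9 ; 90 1175 5.7 ; 135 989 5.5 ; 
wrist26 stud n 2483 [20.9 21.5 22. ] c 0.2 0.2 | hextop 2191 13.5 | L 912 8.1 R 870 8.2 D 725 7.7 U 0  
wrist26 handle az -0.4 shank az 5.3 2.9 from pivot block 2.3 from handle line 2.2 ring c -0.7 0.3 25.6
```

{"method": "steer_hand", "body": {"steps": {"segments":[[-1, 4, 0, -0.05, 0], [-2, 8, 0, -0.1, 0], [-2.4, 11, 0.5, -0.135, 0], [-2, 8, 1, -0.1, 0], [-0.6, 4, 1.5, -0.05, 0]]}}}

```text
t: 18.17
eef_pos: [452.3, 278.1, 64.3]
tcp_rot: [3.142, -0.002, 0.309]
ft_force: [-0.6, -4.1, 2.1]
opening: 0.186
grip_force: 30.0
```

{"method": "steer_hand", "body": {"steps": {"segments":[[0.5, -2, 0.1, 0.025, 0], [1, -4, 0.2, 0.05, 0]]}}}

```text
t: 18.33
eef_pos: [451.3, 282.1, 63.8]
tcp_rot: [3.141, -0.0, 0.259]
ft_force: [0.8, -6.9, 2.5]
opening: 0.189
grip_force: 30.0
```

```bash
python3 look.py wrist27; python3 seat.py wrist27;  python3 brk.py wrist27
```

```text
18.4333 [451.3 282.1  63.8] [ 3.141 -0.     0.259] [ 0.8 -6.7  2.4] [-0.84 -0.48  0.12]
handle slope deg 24.2 yaw 0.1
ring top 5580 3796 h(seated 6.5) 5.85 tilt up/lf deg [1.6 0.1]
-180 942 5.2 ; -135 1131 5.6 ; -90 579 5.9 ; 45 702 6.0 ; 90 1215 5.5 ; 135 1011 5.2 ; 
wrist27 stud n 2557 [20.8 21.4 22. ] c 0.2 0.2 | hextop 2272 13.4 | L 928 8.0 R 883 7.9 D 730 7.3 U 0  
wrist27 handle az -1.3 shank az 3.8 2.5 from pivot block 2.3 from handle line 2.7 ring c -0.8 0.2 25.6
```

Run:
```python
from press import *
s=env.state();Q=s['eef_pos']+6.5*z-S;x,y=Q@up,Q@lf
ah=s['tcp_rot'][2]-psi0;ah=np.arctan(np.tan(ah)*.883)
print(x,y,Q@n,'handle az',np.degrees(ah),'alpha',np.degrees(np.arcsin((-y-65.3*np.sin(ah))/53)))
for b in(.1,.2,.25): T,yy=tcpb(7,b,3);go(T,yy)
```

```text
-118.24601689592325 -1.500969967118763 -0.7864965575995279 handle az -0.7032821845085725 alpha 2.489885833094035
d [0.7 6.4 0.5] turn -0.039
d [ 0.8 -0.1  0.4] turn 0.074
d [ 1.1 -3.4  0.2] turn 0.131
```

Run:
```python
from plan import *
from scipy.optimize import least_squares
# marks in side views
for nm in('side0','side8','side_wrist11','side_wrist14','side_wrist19','side_wrist27'):
    b=load(nm);p=b['p'].astype(int);v,u=np.mgrid[0:420,0:560];u0,v0=proj(b,S)[0]
    k=(p[...,2]>p[...,0]+12)&(abs(u-u0)<16)&(abs(v-v0)<14)
    print(nm,(u0.round(1),v0.round(1)),k.sum(),u[k].mean().round(1),v[k].mean().round(1))
def fit(nm):
    c=load(nm);P=cloud(c);Q=P-S;x=Q@up;y=Q@lf;h=Q@n;p=c['p'].astype(int)
    k=(c['d']>0)&(h>4)&(h<12.8)&(np.hypot(x,y)<17)&(p[...,0]>p[...,2]+30)
    x,y,h=x[k],y[k],h[k]
    def f(t,d):
        a=np.arctan2(y-t[1],x-t[0]);tt=(a-np.radians(d-30)+np.pi/6)%(np.pi/3)-np.pi/6
        return np.hypot(x-t[0],y-t[1])*np.cos(tt)-(15-(h-3.5-t[2])*.5)
    print(nm,k.sum(),[(d,round(least_squares(lambda t:f(t,d),[0,0,0],loss='soft_l1',f_scale=.3).cost,1)) for d in range(0,60,4)])
for nm in('wrist4','wrist5','wrist11','wrist14','wrist19','wrist27'): fit(nm)
```

```text
side0 (np.float64(215.6), np.float64(257.0)) 1 212.0 254.0
side8 (np.float64(215.6), np.float64(257.0)) 1 212.0 254.0
side_wrist11 (np.float64(215.6), np.float64(257.0)) 1 212.0 254.0
side_wrist14 (np.float64(215.6), np.float64(257.0)) 2 211.5 254.0
side_wrist19 (np.float64(215.6), np.float64(257.0)) 2 211.5 254.0
side_wrist27 (np.float64(215.6), np.float64(257.0)) 2 211.5 254.0
wrist4 517 [(0, np.float64(104.8)), (4, np.float64(93.2)), (8, np.float64(79.4)), (12, np.float64(64.3)), (16, np.float64(52.2)), (20, np.float64(49.6)), (24, np.float64(58.4)), (28, np.float64(72.9)), (32, np.float64(88.7)), (36, np.float64(102.6)), (40, np.float64(113.4)), (44, np.float64(119.7)), (48, np.float64(121.9)), (52, np.float64(120.1)), (56, np.float64(113.8))]
wrist5 479 [(0, np.float64(101.1)), (4, np.float64(89.4)), (8, np.float64(74.6)), (12, np.float64(58.8)), (16, np.float64(45.9)), (20, np.float64(43.2)), (24, np.float64(53.2)), (28, np.float64(68.6)), (32, np.float64(83.1)), (36, np.float64(94.7)), (40, np.float64(102.7)), (44, np.float64(108.2)), (48, np.float64(111.7)), (52, np.float64(1
[... 876 characters left out ...]
oat64(280.9)), (12, np.float64(212.6)), (16, np.float64(153.9)), (20, np.float64(141.2)), (24, np.float64(189.3)), (28, np.float64(256.7)), (32, np.float64(319.7)), (36, np.float64(371.9)), (40, np.float64(412.4)), (44, np.float64(438.5)), (48, np.float64(451.5)), (52, np.float64(449.1)), (56, np.float64(429.3))]
wrist27 2070 [(0, np.float64(370.1)), (4, np.float64(322.0)), (8, np.float64(263.0)), (12, np.float64(201.7)), (16, np.float64(151.1)), (20, np.float64(146.6)), (24, np.float64(198.0)), (28, np.float64(264.9)), (32, np.float64(324.4)), (36, np.float64(372.6)), (40, np.float64(407.5)), (44, np.float64(428.6)), (48, np.float64(434.4)), (52, np.float64(426.9)), (56, np.float64(405.0))]
```

The nut hasn't moved: its hexagon phase is still about 19°. The break angle looks small (0.06–0.17), so I'll go a little further to be clearly past 0.1.

{"method": "steer_hand", "body": {"steps": {"segments":[[0.1, -1.5, 0.1, 0.02, 0], [0.2, -2.8, 0.2, 0.045, 0], [0.2, -4.2, 0.3, 0.07, 0], [0.2, -5.5, 0.4, 0.09, 0], [0.2, -5.5, 0.4, 0.09, 0]]}}}

```text
t: 18.85
eef_pos: [450.1, 287.7, 63.4]
tcp_rot: [3.141, -0.001, 0.17]
ft_force: [1.3, -4.3, 3.7]
opening: 0.185
grip_force: 30.0
```

```bash
python3 look.py wrist28; python3 seat.py wrist28;  python3 brk.py wrist28
```

```text
18.95 [450.1 287.6  63.4] [ 3.141 -0.     0.171] [ 1.2 -5.4  4. ] [-0.49 -0.55  0.35]
handle slope deg 24.6 yaw 0.2
ring top 5658 3798 h(seated 6.5) 5.77 tilt up/lf deg [ 1.7 -1.9]
-180 921 5.4 ; -135 1143 6.1 ; -90 470 6.5 ; 45 873 5.2 ; 90 1200 4.7 ; 135 1051 4.7 ; 
wrist28 stud n 2549 [20.8 21.5 22. ] c 0.2 0.2 | hextop 2370 13.4 | L 924 7.3 R 829 8.6 D 725 7.2 U 0  
wrist28 handle az -5.4 shank az 1.5 1.2 from pivot block 1.2 from handle line 1.3 ring c -0.7 0.6 25.5
```

{"method": "steer_hand", "body": {"steps": {"segments":[[0.1, -1.3, 0, 0.02, 0], [0.1, -2.6, 0, 0.04, 0], [0.1, -4, 0, 0.062, 0], [0.1, -4, 0, 0.062, 0], [0.1, -4, 0, 0.062, 0]]}}}

```text
t: 19.37
eef_pos: [449.4, 291.5, 63.3]
tcp_rot: [3.141, -0.0, 0.108]
ft_force: [1.1, -6.1, 3.3]
opening: 0.185
grip_force: 30.0
```

```bash
python3 look.py wrist29; python3 seat.py wrist29;  python3 brk.py wrist29
```

```text
19.4667 [449.4 291.5  63.3] [ 3.141 -0.     0.108] [ 1.6 -5.5  3.7] [-0.6  -0.41  0.36]
handle slope deg 25.0 yaw 0.2
ring top 5747 3820 h(seated 6.5) 5.82 tilt up/lf deg [ 1.5 -3.1]
-180 932 5.8 ; -135 1143 6.6 ; -90 389 7.0 ; 45 1002 4.8 ; 90 1208 4.3 ; 135 1073 4.6 ; 
wrist29 stud n 2542 [20.9 21.4 22. ] c 0.2 0.2 | hextop 2445 13.4 | L 907 6.8 R 781 9.0 D 744 7.2 U 0  
wrist29 handle az -4.8 shank az 1.9 0.5 from pivot block 0.5 from handle line -1.6 ring c -1.0 0.9 25.4
```

The force has levelled off at about 6 N while the handle turns on. The break angle is about 0.15, the ring is square within about 3°, and the nut is steady. I'll hold for a second, then check the nut.

{"method": "steer_hand", "body": {"steps": {"segments":[[0, 0, 0, 0, 0], [0, 0, 0, 0, 0], [0, 0, 0, 0, 0], [0, 0, 0, 0, 0], [0, 0, 0, 0, 0]]}}}

```text
t: 19.88
eef_pos: [449.4, 291.5, 63.2]
tcp_rot: [3.141, -0.0, 0.108]
ft_force: [1.5, -5.7, 4.0]
opening: 0.188
grip_force: 30.0
```

{"method": "steer_hand", "body": {"steps": {"segments":[[0, 0, 0, 0, 0], [0, 0, 0, 0, 0], [0, 0, 0, 0, 0], [0, 0, 0, 0, 0], [0, 0, 0, 0, 0]]}}}

```text
t: 20.3
eef_pos: [449.4, 291.5, 63.3]
tcp_rot: [3.141, -0.0, 0.108]
ft_force: [0.8, -5.4, 3.5]
opening: 0.188
grip_force: 30.0
```

{"method": "steer_hand", "body": {"steps": {"segments":[[0, 0, 0, 0, 0], [0, 0, 0, 0, 0], [0, 0, 0, 0, 0]]}}}

```text
t: 20.55
eef_pos: [449.5, 291.5, 63.3]
tcp_rot: [3.141, -0.0, 0.108]
ft_force: [1.1, -5.5, 4.0]
opening: 0.185
grip_force: 30.0
```

```bash
python3 look.py wrist30; python3 brk.py wrist30
```

Run:
```python
from press import *
for a,b,p in((7,0,3),(12,0,2),(14,0,2)): T,y=tcpb(a,b,p);go(T,y)
print(rot(env.state()['tcp_rot']).T@n)
```

```text
20.65 [449.4 291.4  63.3] [ 3.141 -0.     0.108] [ 0.6 -5.3  4.3] [-0.61 -0.46  0.35]
handle slope deg 24.7 yaw 0.7
ring top 5746 3730 h(seated 6.5) 5.85 tilt up/lf deg [ 1.6 -3. ]
-180 933 5.7 ; -135 1146 6.6 ; -90 386 7.1 ; 45 1000 4.8 ; 90 1221 4.4 ; 135 1060 4.6 ; 
wrist30 handle az -3.2 shank az 2.5 0.6 from pivot block 0.6 from handle line -2.6 ring c -0.8 0.7 25.4
d [ 4.  22.  -0.3] turn -0.304
d [ 6.7 31.9 -2. ] turn -0.402
d [ 8.2 35.7 -2.4] turn -0.441
[-0.46316971  0.07779152 -0.88284897]
```

The hold lasted well over a second with a steady force. Now I'll ease back to straight and lift off along the nut axis.

{"method": "steer_hand", "body": {"steps": {"segments":[[0.6, 5, -0.2, -0.065, 0], [1.4, 10, -0.4, -0.13, 0], [2.6, 16, -0.6, -0.2, 0], [3.8, 21, -0.8, -0.27, 0], [5.2, 27, -1.2, -0.35, 0]]}}}

```text
t: 21.07
eef_pos: [457.0, 265.6, 64.1]
tcp_rot: [-3.141, 0.001, 0.46]
ft_force: [0.7, -3.2, 0.0]
opening: 0.188
grip_force: 30.1
```

{"method": "steer_hand", "body": {"steps": {"segments":[[-1, 0, -2, 0, 0], [-3.7, -0.7, -7, 0, 0], [-7.4, -1.4, -14, 0, 0], [-11, -2, -21, 0, 0], [-14, -2.6, -27, 0, 0]]}}}

```text
t: 21.48
eef_pos: [443.1, 261.6, 92.3]
tcp_rot: [-3.142, -0.0, 0.457]
ft_force: [0.1, 0.7, -1.4]
opening: 0.183
grip_force: 29.9
```

{"method": "steer_hand", "body": {"steps": {"segments":[[-3.7, -0.7, -7, 0, 0], [-7.4, -1.4, -14, 0, 0], [-9, -1.4, -25, 0, 0], [-9, -1.4, -45, 0, 0], [-9, -1.4, -65, 0, 0]]}}}

```text
t: 21.9
eef_pos: [434.6, 258.5, 157.6]
tcp_rot: [3.142, 0.001, 0.458]
ft_force: [0.5, 0.4, -2.2]
opening: 0.185
grip_force: 29.9
```

```bash
python3 look.py wrist31
```

Run:
```python
from plan import *
import numpy as np
c=load('wrist31');P=cloud(c);Q=P-S;x=Q@up;y=Q@lf;h=Q@n;p=c['p'].astype(int);r=np.hypot(x,y)
b=(c['d']>0)&(p[...,2]>p[...,0]+25)&(r<22)&(r>7)&(h>-9)&(h<15);print('mark',b.sum(),np.median(np.degrees(np.arctan2(y[b],x[b]))) if b.sum() else '')
go([410,-150,300],None)
```

```text
22.0 [436.1 259.2 159.6] [ 3.141 -0.005  0.458] [-0.5 -0.2 -2.3] [-0.06  0.05 -0.01]
handle slope deg 23.3 yaw -1.5
mark 128 20.24510074414075
d [-203.7  355.5 -141.4] turn None
```

The nut's mark is unmoved at 20° and the wrench came off cleanly. Now I'll carry it back to the tray.

{"method": "steer_hand", "body": {"steps": {"segments":[[-10, 22, -28, 0, 0], [-22, 50, -52, 0, 0], [-36, 80, -75, 0, 0], [-52, 115, -95, 0, 0], [-68, 150, -115, 0, 0]]}}}

```text
t: 22.42
eef_pos: [439.7, 95.8, 270.5]
tcp_rot: [3.142, 0.0, 0.459]
ft_force: [1.4, 0.8, -1.8]
opening: 0.188
grip_force: 30.0
```

{"method": "steer_hand", "body": {"steps": {"segments":[[-19, 29, -5, -0.12, 0], [-38, 58, -10, -0.24, 0], [-57, 88, -15, -0.36, 0], [-76, 117, -20, -0.48, 0], [-96, 147, -25, -0.6, 0]]}}}

```text
t: 22.83
eef_pos: [420.1, -69.5, 293.5]
tcp_rot: [-3.141, 0.0, 0.994]
ft_force: [0.6, 0.5, -1.1]
opening: 0.183
grip_force: 30.0
```

```bash
python3 -c "
from h import *
go([395,-385,200],1.432)"
```

```text
d [-278.1  151.1   93.5] turn -0.438
```

{"method": "steer_hand", "body": {"steps": {"segments":[[-35, 19, 0, -0.1, 0], [-70, 38, 0, -0.2, 0], [-105, 57, 0, -0.3, 0], [-140, 76, 0, -0.36, 0], [-175, 95, 0, -0.38, 0]]}}}

```text
t: 23.25
eef_pos: [403.1, -268.4, 293.2]
tcp_rot: [-3.141, -0.0, 1.372]
ft_force: [0.6, 0.8, -1.6]
opening: 0.189
grip_force: 30.0
```

```bash
python3 -c "
from h import *
go([395,-385,100],1.432)"
```

```text
d [-115.9   15.1  193.2] turn -0.06
```

{"method": "steer_hand", "body": {"steps": {"segments":[[-34, 4, 15, -0.06, 0], [-68, 8, 30, -0.06, 0], [-100, 13, 48, -0.06, 0], [-116, 15, 80, -0.06, 0], [-116, 15, 115, -0.06, 0]]}}}

```text
t: 23.67
eef_pos: [395.0, -386.6, 177.4]
tcp_rot: [3.14, 0.002, 1.426]
ft_force: [-0.1, 0.6, -2.3]
opening: 0.19
grip_force: 29.9
```

{"method": "steer_hand", "body": {"steps": {"segments":[[0, 0, 30, 0, 0], [0, 0, 60, 0, 0], [0, 0, 90, 0, 0], [0, 0, 110, 0, 0], [0, 0, 125, 0, 0]]}}}

```text
t: 24.08
eef_pos: [394.6, -382.2, 50.9]
tcp_rot: [-3.139, -0.002, 1.428]
ft_force: [-0.3, 0.0, -1.1]
opening: 0.187
grip_force: 30.0
```

```bash
python3 -c "
from h import *
go([395,-385,30],1.432)"; python3 look.py wrist32
```

```text
d [-2.7  0.8 20.9] turn -0.004
24.1833 [ 394.4 -382.    51. ] [-3.138e+00 -3.000e-03  1.428e+00] [ 0.4 -0.  -1.1] [-0.1  -0.05 -0.  ]
handle slope deg 24.2 yaw -0.0
```

{"method": "steer_hand", "body": {"steps": {"segments":[[0, 0, 5, 0, 0], [0, 0, 10, 0, 0], [0, 0, 15, 0, 0], [0, 0, 20, 0, 0], [0, 0, 23, 0, 0]]}}}

```text
t: 24.6
eef_pos: [395.5, -383.1, 30.4]
tcp_rot: [3.141, 0.0, 1.429]
ft_force: [-0.6, -1.2, -1.5]
opening: 0.189
grip_force: 30.0
```

{"method": "steer_hand", "body": {"steps": {"segments":[[0, 0, 3, 0, 0], [0, 0, 6, 0, 0], [0, 0, 9, 0, 0], [0, 0, 12, 0, 0], [0, 0, 12, 0, 0]]}}}

```text
t: 25.02
eef_pos: [395.6, -382.8, 18.7]
tcp_rot: [3.141, -0.0, 1.429]
ft_force: [0.5, 3.1, 3.4]
opening: 0.186
grip_force: 30.0
```

```bash
python3 look.py wrist33
```

```text
25.1167 [ 395.5 -383.    18.8] [3.141 0.    1.429] [-1.   2.   0.7] [ 0.21 -0.17 -0.01]
handle slope deg 14.2 yaw 0.9
```

Flattening as expected, with small forces. I'll go down the last 12 mm.

{"method": "steer_hand", "body": {"steps": {"segments":[[0, 0, 3, 0, 0], [0, 0, 6, 0, 0], [0, 0, 9, 0, 0], [0, 0, 11, 0, 0], [0, 0, 12.2, 0, 0]]}}}

```text
t: 25.53
eef_pos: [395.4, -383.1, 6.2]
tcp_rot: [3.142, 0.0, 1.429]
ft_force: [1.7, 3.8, 4.2]
opening: 0.187
grip_force: 30.0
```

```bash
python3 look.py wrist34
```

```text
25.6333 [ 395.4 -383.1    6.2] [-3.142  0.     1.429] [1.2 3.1 2.1] [ 0.11 -0.12  0.04]
handle slope deg 1.1 yaw -0.4
```

{"method": "steer_hand", "body": {"steps": {"segments":[[0, 0, 0, 0, 0], [0, 0, 0, 0, 0.3], [0, 0, 0, 0, 0.45], [0, 0, 0, 0, 0.5], [0, 0, 0, 0, 0.5]]}}}

```text
t: 26.05
eef_pos: [395.4, -383.3, 6.3]
tcp_rot: [3.142, 0.0, 1.429]
ft_force: [0.2, 0.2, -0.2]
opening: 0.414
grip_force: 0.0
```

```bash
python3 look.py wrist35
```

```text
26.15 [ 395.4 -383.2    6.4] [3.142 0.    1.429] [-0.2  0.9 -0.6] [-0.05 -0.12 -0.  ]
handle slope deg -1.8 yaw -0.2
```

{"method": "steer_hand", "body": {"steps": {"segments":[[0, 0, -5, 0, 0.5], [0, 0, -30, 0, 0.5], [0, 0, -70, 0, 0.5], [0, 0, -110, 0, 0.5], [0, 0, -150, 0, 0.5]]}}}

```text
t: 26.57
eef_pos: [395.1, -382.7, 158.4]
tcp_rot: [-3.141, -0.0, 1.429]
ft_force: [0.4, -0.5, -0.6]
opening: 0.495
grip_force: 0.0
```

{"method": "steer_hand", "body": {"steps": {"segments":[[0, 0, -35, 0, 0.5], [0, 0, -70, 0, 0.5], [0, 0, -100, 0, 0.5], [0, 0, -100, 0, 0.5], [0, 0, -100, 0, 0.5]]}}}

```text
t: 26.98
eef_pos: [395.6, -383.2, 258.1]
tcp_rot: [3.139, 0.002, 1.429]
ft_force: [-0.5, 0.3, -0.7]
opening: 0.5
grip_force: 0.0
```

Run:
```python
from h import *
shot('wrist','wend');shot('side','send')
c=load('wend');P=cloud(c);p=c['p'].astype(int);ok=(c['d']>0)&(P[...,0]>340)&(P[...,0]<480)&(P[...,1]>-470)&(P[...,1]<-225)
m=ok&(P[...,2]>9)&(p.max(2)>90)
b=ok&(p[...,2]>p[...,0]+60);Q=P[b&(P[...,2]>15)];print('blue',Q.mean(0).round(1))
r=m&(P[...,1]>-295)&(p.max(2)-p.min(2)<40);R_=P[r];print('ring',cv2.minEnclosingCircle(R_[:,:2].astype(np.float32)),np.percentile(R_[:,2],[5,50,95]).round(1))
a=load('side0')['p'].astype(int);e=load('send')['p'].astype(int);d=np.abs(a-e).max(2)>60
n_,l,s,ce=cv2.connectedComponentsWithStats(d[:, :395].astype(np.uint8));print([(s[i][:5].tolist()) for i in range(1,n_) if s[i][4]>12])
```

```text
blue [ 394.5 -386.    19.1]
ring ((387.7186279296875, -273.3110656738281), 51.69831848144531) [13.3 16.4 17.9]
[[361, 0, 34, 140, 2705], [372, 146, 14, 6, 46], [328, 156, 6, 6, 13], [371, 156, 13, 6, 44], [368, 167, 14, 19, 103], [368, 205, 7, 21, 57], [367, 256, 28, 31, 633]]
```

```bash
python3 -c "
from cell import env
print(env.job_done())"
```

```text
the job is handed in; nothing more can be done
None
```

The red nut is checked and the job handed in: the wrench gave way at its joint at about 0.15 rad, my estimate from the images, and was held there for over a second. The nut did not turn and the wrench is back flat in the tray, but the ring sat about 1 mm short of fully down on the nut and about 3° off square.

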